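Check the charger, load the packs, retire the old ones

ROBOT

A 6-joint arm with a two-finger parallel gripper is mounted at the origin on the work surface. World frame = base frame: x ahead of the robot, y to its left, z up, the work surface at z = 0. Lengths are in m, angles in degrees, forces in N, time in s.
With the tool pointing down it reaches from about 0.375 to 0.9 m from the base axis. Payload 3.1 kg.
Tool frame: the origin (TCP) lies at the very end of the fingers, on their centre line; the grasp point (between the pads) lies 19 mm behind it; z points along the fingers, y is the line along which they close (so a half turn about z gives the same grasp; the last joint's range is limited). The gripper opens to 87 mm and grips with 3 to 60 N. Pads are 19 mm wide; open, the fingers measure 117 mm over their backs; the gripper's body (75 mm by 190 mm) begins 51 mm behind the grasp point.
Start: joints at [53.543, 30.224, 82.088, -0, 67.689, -10.227], TCP at [0.276, 0.561, 0.223] pointing down, gripper open.
Joint ranges: [-176.69, 176.69], [-43.24, 126.21], [12.49, 139.97], [-82, 262], [0, 151.66], [-163.58, 163.58]. Speed limits (degrees/s): [159.86, 159.86, 180, 180, 180, 180].

INTERFACE

Orientations are given as a 3x3 rotation matrix whose columns are the frame's x, y, z axes.
In Python, from rig import readout, viewer, ticket gives the robot as it stands.
- The arm moves only by the tool send_rows, never from a script. Its argument "moves" is a list of rows, each a list of 6 numbers: the shift along the tool's x, y, z in units of 250 mm (1.0 is 250 mm), then the turn, a rotation vector about the tool's x, y, z in units of 90 degrees (1.0 is 90 degrees). A call has 1 to 12 rows; each row is the pose to reach, as a shift and turn from the pose commanded when the call began, along the tool's axes at that moment; what a row does not reach only later rows make up. A row lasts 1/10 s, in which the tool goes at most 50 mm and 8.59 degrees, less where a joint would pass 70% of its speed; a pose out of reach is approached as far as the arm can. A call with a number of a shift or a turn outside -1 to 1 is refused whole. A call with a gripper value outside its range is refused whole. "grip" is the opening, from 0 (shut) to 1 (fully open), set as the call begins (left out, the last holds). The fingers move at their own pace and stop on an object; the grip force is fixed at half the most. Time passes only in rows, so rows that repeat a pose let the fingers close. It gives the time, the measured TCP pose, the force, the opening and the grip force at its end, in the units of the state.
- readout.read_state(): the state, without advancing time (a new reading comes with each control period).
- viewer.capture(name): name is "scene" or "side" or "wrist"; returns (picture, depth): 420x560x3 uint8, red, green, blue; 420x560 float32, m along the optical axis (not along the pixel's ray), 0 where there is no reading.
- viewer.camera_info(name): a dict with "fx", "fy", "cx", "cy" (pixels), "distortion" ([k1, k2, p1, p2, k3] as OpenCV has them; the pictures are not rectified), "R" (3x3) and "t" (3): a world point X has camera coordinates R X + t; the wrist camera has in their place "tool_from_camera" (4x4, takes a point from camera to tool coordinates, whose origin is the TCP and whose axes are the flange's). Camera axes: x right, y down, z forward; pixel columns grow to the right and rows downward; lengths in m; the calibration is good to about 2 mm. A picture is of the moment at which its call begins: read the wrist's pose just before it. camera_info takes no time and is no camera call.
- ticket.hand_in(): hands the job in; it is judged then, once.
The state is a dict: "time_s": time; "joint_positions": joint angles; "qvel": joint speeds; "tau": joint torques, N m; "position": TCP position; "tcp_rot": TCP orientation; "force": force on the tool from outside, world axes, zero at the start; "moment": the same for the moment, N m; "opening": opening from 0.0 (shut) to 1.0 (fully open); "grasp_force": force on a finger pad.
Only numpy, scipy, OpenCV 4.12 (cv2) and the standard library are available. Lean on these libraries where they do the work, as an engineer would, in place of code of your own. Each camera call takes 0.05 s, during which the arm holds its last target. There are 200 camera calls.

TASK

First, with the charger's bays still empty, pick up the infrared thermometer, aim its snout at the centre of the round black disc (in a bright ring) on the charger's rear deck from about 10 cm and hold it there steady for two seconds; then, at any time, lay it flat in its aluminium cradle, fully home, body back near the stop and snout out over the open end. Seat every wide battery pack flat in a charger bay of its own with its contact end (the low step with brass strips) towards the rear deck, and once all of them are in, press the charger's push button fully down; the slim old stick batteries go in the metal recycling crate at any time. If something gets knocked out of place put it back, and leave the other things on the bench where they are.

Things in the scene. Friction and masses are not known exactly. Their poses are not given: they have to be found in the camera images.
- thermometer: Infrared thermometer, a black bar 130 (x) x 32 (y) x 44 mm high with a grey snout (22 mm across) at its +x end that looks 45 degrees forward and down; lies flat on the bench at the start. Origin: centre of the bar's underside; z up, x towards the snout. About 0.14 kg. Pinch it across the 32 mm width near the origin, fingertips at least 15 mm above its underside.
- lens (a point): Centre of the thermometer's lens at the end of the snout: 84 mm ahead (x) of the thermometer's origin and 10 mm above its underside. This frame's x axis is the line of sight (45 degrees below the thermometer's own x).
- seat (a point): On the floor of the fixed aluminium cradle, 12 mm above the bench: where the thermometer's origin lies when home. x points out of the cradle's open end, the way the snout must point. Cradle: base 130 (x) x 70 mm; two side rails standing 12 mm above this floor, 38 mm apart inside, from x = -53 to +59 mm; a stop at the -x end, inner face at x = -69 mm, 10 mm above this floor.
- bay0 (a point): Centre of the floor of the -y end charger bay (12 mm above the bench). x points to the rear deck, y along the row of bays. The bay is an open tray 65 mm wide (y) between 20 mm wide ribs, 98 mm long (x) from a front lip to the deck; ribs and lip stand 10 mm above this floor. Bays are 85 mm apart. A pack sits in it flat on the floor.
- bay1 (a point): Centre of the floor of the middle charger bay (12 mm above the bench). x points to the rear deck, y along the row of bays. The bay is an open tray 65 mm wide (y) between 20 mm wide ribs, 98 mm long (x) from a front lip to the deck; ribs and lip stand 10 mm above this floor. Bays are 85 mm apart. A pack sits in it flat on the floor.
- bay2 (a point): Centre of the floor of the +y end charger bay (12 mm above the bench). x points to the rear deck, y along the row of bays. The bay is an open tray 65 mm wide (y) between 20 mm wide ribs, 98 mm long (x) from a front lip to the deck; ribs and lip stand 10 mm above this floor. Bays are 85 mm apart. A pack sits in it flat on the floor.
- disc (a point): Centre of the round black disc, 30 mm across in a bright ring, facing up on top of the rear deck of the fixed black three-bay charger (170 x 280 mm). The deck is 60 mm high and runs behind the bays from 49 to 115 mm ahead (x) of their centres; the disc is 82 mm ahead, towards its +y end, 62 mm above the bench.
- start_top (a point): Top centre of the charger's round push button (26 mm across), on the deck; pressed straight down.
- start (a joint): Travel of that button, 0 up to 0.006 m fully down (about 4 N); springs back. Counts as pressed beyond 0.004.
- pack0: Wide battery pack, a plain two-step block; may be absent. Base 90 (x) x 60 (y) x 20 mm high; on it a housing 70 x 46 mm, from x = -45 to +25 mm, reaching 54 mm above the underside. The remaining 20 mm at +x is a low step with three brass strips: its contact end. Origin: centre of the underside; z up. About 0.35 kg. Pinch the 46 mm housing across y, near x = -10 mm.
- pack1: Wide battery pack, a plain two-step block; may be absent. Base 90 (x) x 60 (y) x 20 mm high; on it a housing 70 x 46 mm, from x = -45 to +25 mm, reaching 54 mm above the underside. The remaining 20 mm at +x is a low step with three brass strips: its contact end. Origin: centre of the underside; z up. About 0.35 kg. Pinch the 46 mm housing across y, near x = -10 mm.
- pack2: Wide battery pack, a plain two-step block; may be absent. Base 90 (x) x 60 (y) x 20 mm high; on it a housing 70 x 46 mm, from x = -45 to +25 mm, reaching 54 mm above the underside. The remaining 20 mm at +x is a low step with three brass strips: its contact end. Origin: centre of the underside; z up. About 0.35 kg. Pinch the 46 mm housing across y, near x = -10 mm.
- stick0: Old stick battery, slim bar 95 (x) x 34 (y) x 32 mm high; may be absent. Origin: centre of the underside, z up. About 0.16 kg. For the recycling crate.
- stick1: Old stick battery, slim bar 95 (x) x 34 (y) x 32 mm high; may be absent. Origin: centre of the underside, z up. About 0.16 kg. For the recycling crate.
- crate: Fixed dark metal recycling crate, open box 150 (x) x 200 (y) x 60 mm high, walls and floor 5 mm. Origin: on the bench under its centre.
- jar: Bystander: amber screw jar, 64 mm across.
- mug: Bystander: white mug.
- offcut: Bystander: wood offcut, 90 x 45 x 45 mm.
- tape: Bystander: steel tape measure.
- socket0: Bystander: steel wrench socket, 24 mm across, 32 mm tall.
- socket1: Bystander: steel wrench socket, like socket0.
- wrench: Bystander: spanner, behind the charger.
There are look-alikes about, which are no part of the job. Leave any pink look-alike of the pack2 alone. Leave any pink look-alike of the pack1 alone.

How it is judged (in metres and radians):
On the way, in this order (a step that is already met when the one before it is completed fails the run):
1. with no pack in the charger, the held thermometer looks at the disc (line of sight within 14 mm of its centre either way, lens 50 to 160 mm away), steady for 1.5 s (x of disc in the frame of lens between 0.05 and 0.16 m and y of disc in the frame of lens between -0.014 and 0.014 m and z of disc in the frame of lens between -0.014 and 0.014 m and linear speed of thermometer below 0.03 m/s and contact force between thermometer and the fingers above 0.5 N and horizontal distance between each of pack0, pack1, pack2 and bay0 above 0.05 m and horizontal distance between each of pack0, pack1, pack2 and bay1 above 0.05 m and horizontal distance between each of pack0, pack1, pack2 and bay2 above 0.05 m), for 1.5 s.
2. every wide pack present is seated in a charger bay, contact end to the deck, and let go (((x of pack0 in the frame of bay0 between -0.008 and 0.008 m and y of pack0 in the frame of bay0 between -0.006 and 0.006 m) or (x of pack0 in the frame of bay1 between -0.008 and 0.008 m and y of pack0 in the frame of bay1 between -0.006 and 0.006 m) or (x of pack0 in the frame of bay2 between -0.008 and 0.008 m and y of pack0 in the frame of bay2 between -0.006 and 0.006 m)) and z of pack0 in the frame of bay0 between -0.005 and 0.005 m and angle between each of pack0, pack1, pack2's own z axis and vertical below 0.08 rad and x of disc in the frame of pack0 above 0.04 m and ((x of pack1 in the frame of bay0 between -0.008 and 0.008 m and y of pack1 in the frame of bay0 between -0.006 and 0.006 m) or (x of pack1 in the frame of bay1 between -0.008 and 0.008 m and y of pack1 in the frame of bay1 between -0.006 and 0.006 m) or (x of pack1 in the frame of bay2 between -0.008 and 0.008 m and y of pack1 in the frame of bay2 between -0.006 and 0.006 m)) and z of pack1 in the frame of bay0 between -0.005 and 0.005 m and x of disc in the frame of pack1 above 0.04 m and ((x of pack2 in the frame of bay0 between -0.008 and 0.008 m and y of pack2 in the frame of bay0 between -0.006 and 0.006 m) or (x of pack2 in the frame of bay1 between -0.008 and 0.008 m and y of pack2 in the frame of bay1 between -0.006 and 0.006 m) or (x of pack2 in the frame of bay2 between -0.008 and 0.008 m and y of pack2 in the frame of bay2 between -0.006 and 0.006 m)) and z of pack2 in the frame of bay0 between -0.005 and 0.005 m and x of disc in the frame of pack2 above 0.04 m and contact force between each of pack0, pack1, pack2 and the fingers below 0.1 N), for 0.3 s.
3. the button is pressed beyond 4 mm while every pack is seated (value of joint start above 0.004 m and ((x of pack0 in the frame of bay0 between -0.008 and 0.008 m and y of pack0 in the frame of bay0 between -0.006 and 0.006 m) or (x of pack0 in the frame of bay1 between -0.008 and 0.008 m and y of pack0 in the frame of bay1 between -0.006 and 0.006 m) or (x of pack0 in the frame of bay2 between -0.008 and 0.008 m and y of pack0 in the frame of bay2 between -0.006 and 0.006 m)) and z of pack0 in the frame of bay0 between -0.005 and 0.005 m and angle between each of pack0, pack1, pack2's own z axis and vertical below 0.08 rad and x of disc in the frame of pack0 above 0.04 m and ((x of pack1 in the frame of bay0 between -0.008 and 0.008 m and y of pack1 in the frame of bay0 between -0.006 and 0.006 m) or (x of pack1 in the frame of bay1 between -0.008 and 0.008 m and y of pack1 in the frame of bay1 between -0.006 and 0.006 m) or (x of pack1 in the frame of bay2 between -0.008 and 0.008 m and y of pack1 in the frame of bay2 between -0.006 and 0.006 m)) and z of pack1 in the frame of bay0 between -0.005 and 0.005 m and x of disc in the frame of pack1 above 0.04 m and ((x of pack2 in the frame of bay0 between -0.008 and 0.008 m and y of pack2 in the frame of bay0 between -0.006 and 0.006 m) or (x of pack2 in the frame of bay1 between -0.008 and 0.008 m and y of pack2 in the frame of bay1 between -0.006 and 0.006 m) or (x of pack2 in the frame of bay2 between -0.008 and 0.008 m and y of pack2 in the frame of bay2 between -0.006 and 0.006 m)) and z of pack2 in the frame of bay0 between -0.005 and 0.005 m and x of disc in the frame of pack2 above 0.04 m), for 0.05 s.
At the end, for the whole second after the job is handed in: Packs flat in bays (8 mm along, 6 across, 5 in height; contact end to the deck); thermometer in its cradle (15 mm along, 7 across, 5 in height, level, snout to the open end); stick batteries inside the crate, origins under 50 mm high; all at rest (((x of pack0 in the frame of bay0 between -0.008 and 0.008 m and y of pack0 in the frame of bay0 between -0.006 and 0.006 m) or (x of pack0 in the frame of bay1 between -0.008 and 0.008 m and y of pack0 in the frame of bay1 between -0.006 and 0.006 m) or (x of pack0 in the frame of bay2 between -0.008 and 0.008 m and y of pack0 in the frame of bay2 between -0.006 and 0.006 m)) and z of pack0 in the frame of bay0 between -0.005 and 0.005 m and angle between each of pack0, pack1, pack2, thermometer's own z axis and vertical below 0.08 rad and x of disc in the frame of pack0 above 0.04 m and ((x of pack1 in the frame of bay0 between -0.008 and 0.008 m and y of pack1 in the frame of bay0 between -0.006 and 0.006 m) or (x of pack1 in the frame of bay1 between -0.008 and 0.008 m and y of pack1 in the frame of bay1 between -0.006 and 0.006 m) or (x of pack1 in the frame of bay2 between -0.008 and 0.008 m and y of pack1 in the frame of bay2 between -0.006 and 0.006 m)) and z of pack1 in the frame of bay0 between -0.005 and 0.005 m and x of disc in the frame of pack1 above 0.04 m and ((x of pack2 in the frame of bay0 between -0.008 and 0.008 m and y of pack2 in the frame of bay0 between -0.006 and 0.006 m) or (x of pack2 in the frame of bay1 between -0.008 and 0.008 m and y of pack2 in the frame of bay1 between -0.006 and 0.006 m) or (x of pack2 in the frame of bay2 between -0.008 and 0.008 m and y of pack2 in the frame of bay2 between -0.006 and 0.006 m)) and z of pack2 in the frame of bay0 between -0.005 and 0.005 m and x of disc in the frame of pack2 above 0.04 m and x of thermometer in the frame of seat between -0.015 and 0.015 m and y of thermometer in the frame of seat between -0.007 and 0.007 m and z of thermometer in the frame of seat between -0.005 and 0.005 m and x of lens in the frame of seat above 0.05 m and x of stick0 in the frame of crate between -0.075 and 0.075 m and y of stick0 in the frame of crate between -0.1 and 0.1 m and z of each of stick0, stick1 in the frame of crate below 0.05 m and x of stick1 in the frame of crate between -0.075 and 0.075 m and y of stick1 in the frame of crate between -0.1 and 0.1 m and linear speed of each of pack0, pack1, pack2, stick0, stick1, thermometer below 0.03 m/s); the robot touches nothing.
It fails at once if a bystander is moved more than 6 cm (distance of any of jar, mug, offcut, tape, socket0, socket1, wrench from where it was at the start of the episode above 0.06 m).
Of pack0, pack1, pack2 only 2 to 3 are there at a start; the rules pass over those that are not, and their reading is None.
Of stick0, stick1 only 1 to 2 are there at a start; the rules pass over those that are not, and their reading is None.
At some moment in a run one of pack0, pack1, pack2, stick0, stick1 may be knocked a few centimetres aside while the robot is not near it.
It also fails if it takes over 210 s, if anything falls off the work surface, if the arm or the gripper's body presses on something with over 40 N, if the wrist force passes 120 N, or if a joint passes its speed limit or range.

## Working session

There is one attempt and no reset: what is moved stays moved. The work goes in short steps, Python scripts to look and compute and a tool call to move; the robot and the scene stay as the last step left them, time stands still between calls to the robot, and variables do not carry over. Pictures are saved under pics/ and viewed, at most 14 in all, crops included, and the job is handed in when it is done.

Besides the shell and the picture viewer there is one more tool, called by a JSON object that holds its "api" and its "payload". send_rows: Moves the arm, as the interface text tells. Shifts and turns lie within -1 to 1; 1 stands for 250 mm of shift or 90 degrees of turn. Its arguments: {"type":"object","properties":{"moves":{"type":"array"},"grip":{"type":"number"}},"required":["moves"]}

```bash
ls; mkdir -p pics
python3 - <<'E'
from rig import readout, viewer
import cv2,numpy as np
print(readout.read_state())
for n in ("scene","side","wrist"):
    i=viewer.camera_info(n); print(n,i)
    p,d=viewer.capture(n); cv2.imwrite(f"pics/{n}0.png",p[:,:,::-1]); np.savez(f"/tmp/{n}0.npz",p=p,d=d)
E
```

```text
pics
{'time_s': 0.0, 'joint_positions': array([ 5.35455087e+01,  3.02807111e+01,  8.21557079e+01, -2.98011716e-03,
        6.76876282e+01, -1.02288522e+01]), 'qvel': array([ 0.07111315,  0.04526599,  0.00815717, -0.04078502, -0.06864576,
        0.00301856]), 'tau': array([ 1.13240232e-03, -4.40042388e+01, -1.76593745e+01,  6.33267383e-02,
        5.83575584e-02, -1.74207762e-04]), 'position': array([0.27575793, 0.56007121, 0.22155667]), 'tcp_rot': array([[-8.97069250e-01,  4.41888225e-01, -1.24772299e-03],
       [ 4.41889858e-01,  8.97067567e-01, -1.76998740e-03],
       [ 3.37155236e-04, -2.13915740e-03, -9.99997655e-01]]), 'force': array([-0.77733821, -0.84047134, -0.06962381]), 'moment': array([ 0.02035937, -0.01408023, -0.01908145]), 'grasp_force': 0.0, 'opening': 0.9936714449464323}
scene {'fx': 529.9676505425189, 'fy': 529.9676505425189, 'cx': 276.4634479581266, 'cy': 204.62357208445604, 'distortion': array([-0.05112106,  0.        ,  0.        ,  0.        ,  0.        ]), 'R': array([[-0.86135196,  0.5079554 ,  0.00735675],
       [ 0.37871109,  0.65170698, -0.65715745],
  
[... 351 characters left out ...]
    [-0.15782658, -0.7774305 , -0.60884529],
       [ 0.13056133,  0.59473076, -0.79325221]]), 't': array([-0.54129553,  0.13448562,  1.29468564])}
wrist {'fx': 295.9890077141681, 'fy': 295.9890077141681, 'cx': 280.7448281699588, 'cy': 211.26256178028729, 'distortion': array([0.00463569, 0.        , 0.        , 0.        , 0.        ]), 'tool_from_camera': array([[ 8.12436778e-04, -9.61571890e-01, -2.74552073e-01,
         7.56075313e-02],
       [ 9.99999586e-01,  6.68664013e-04,  6.17252392e-04,
         1.16648145e-03],
       [-4.09949458e-04, -2.74552461e-01,  9.61572035e-01,
        -1.62477140e-01],
       [ 0.00000000e+00,  0.00000000e+00,  0.00000000e+00,
         1.00000000e+00]])}
```

View pics/scene0.png

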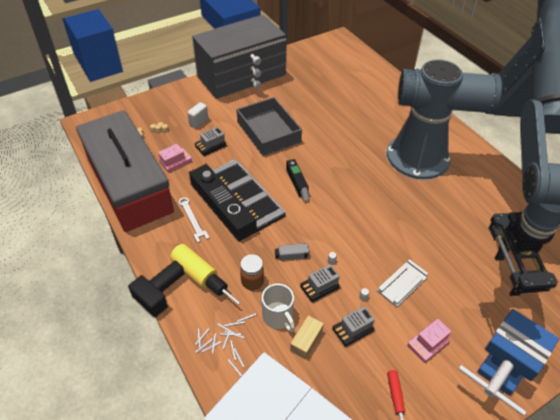

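View pics/side0.png

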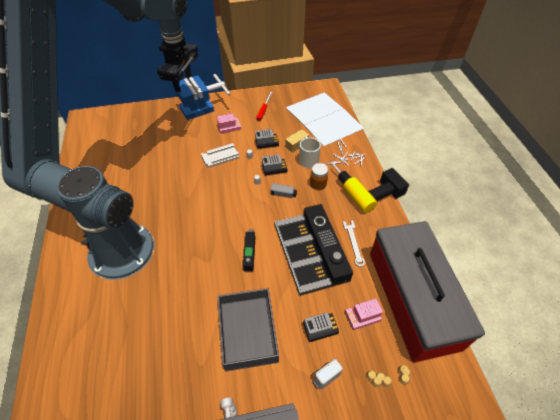

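Scene view: charger at about (237,198) with its disc at (236,209) and button at (208,174). There are dark packs at (210,140), (321,283) and (354,326), and pink look-alikes at (174,157) and (430,340). The thermometer is at (298,180), cradle at (403,283), crate at (269,125), and a slim bar at (292,252). A light block, possibly the tape, is at (199,113). The side view matches this. Next I'll measure from the depth clouds.

```bash
cat > h.py <<'E'
import numpy as np, cv2
from rig import readout, viewer
def K(i): return np.array([[i["fx"],0,i["cx"]],[0,i["fy"],i["cy"]],[0,0,1.]])
def pose(name, st=None):
    """camera->world R,t"""
    i=viewer.camera_info(name)
    if name!="wrist": return i["R"].T, -i["R"].T@i["t"]
    st=st or readout.read_state(); T=i["tool_from_camera"]; R=np.array(st["tcp_rot"])
    return R@T[:3,:3], R@T[:3,3]+np.array(st["position"])
def rays(name,uv):
    i=viewer.camera_info(name)
    n=cv2.undistortPoints(np.asarray(uv,float).reshape(-1,1,2),K(i),i["distortion"]).reshape(-1,2)
    return np.c_[n,np.ones(len(n))]
def plane(name,uv,z,st=None):
    R,t=pose(name,st); r=rays(name,uv)@R.T
    return t+r*((z-t[2])/r[:,2])[:,None]
def cloud(name,d,st=None):
    R,t=pose(name,st); v,u=np.mgrid[:420,:560]
    r=rays(name,np.c_[u.ravel(),v.ravel()])
    return ((r*d.reshape(-1,1))@R.T+t).reshape(420,560,3)
def grab(name):
    st=readout.read_state(); p,d=viewer.capture(name); return st,p,d
def topview(views,x0,x1,y0,y1,s=0.002):
    """height + colour map, x up, y left"""
    H=np.full((int((x1-x0)/s),int((y1-y0)/s)),-1.); C=np.zeros(H.shape+(3,),np.uint8)
    for X,p in views:
        X=X.reshape(-1,3);p=p.reshape(-1,3)
        r=((x1-X[:,0])/s).astype(int);c=((y1-X[:,1])/s).astype(int)
        ok=(r>=0)&(r<H.shape[0])&(c>=0)&(c<H.shape[1])&(X[:,2]<.15)&np.isfinite(X[:,2])
        for k in np.flatnonzero(ok):
            if X[k,2]>H[r[k],c[k]]: H[r[k],c[k]]=X[k,2]; C[r[k],c[k]]=p[k]
    return H,C
E
python3 - <<'E'
from h import *
V=[]
for n in ("scene","side"):
    f=np.load(f"/tmp/{n}0.npz"); X=cloud(n,f["d"]); X[f["d"]<=0]=np.nan; V.append((X,f["p"]))
    ok=np.isfinite(X[...,2])&(X[...,0]>.35)&(X[...,0]<.9)&(abs(X[...,1])<.5)
    z=X[...,2][ok]; print(n,np.percentile(z,[1,5,25,50,75,95,99]).round(4))
H,C=topview(V,.2,1.1,-.65,.65,.003)
np.savez("/tmp/top.npz",H=H,C=C)
from scipy import ndimage as nd
Hc=nd.grey_closing(H,5)
m=((Hc>.012)).astype(np.uint8)
n,l,s,_=cv2.connectedComponentsWithStats(m)
for k in range(1,n):
    if s[k,4]<40: continue
    rc=np.argwhere(l==k).astype(np.float32)
    xy=np.c_[1.1-(rc[:,0]+.5)*.003,.65-(rc[:,1]+.5)*.003].astype(np.float32)
    (cx,cy),(w,h),a=cv2.minAreaRect(xy); z=Hc[l==k]
    print(k,"c",round(cx,3),round(cy,3),"wh",round(w,3),round(h,3),"a",round(a,1),"z50/95",np.percentile(z,[50,95]).round(3),"col",np.median(C[(l==k)&(H>0.01)],axis=0))
im=cv2.resize(C[:,:,::-1],None,fx=1.8,fy=1.8,interpolation=cv2.INTER_NEAREST); print(im.shape)
cv2.imwrite("pics/top0.png",im)
E
```

```text
scene [-0.0046 -0.0026  0.0005  0.0036  0.0237  0.1261  0.1518]
side [-0.0052 -0.0033 -0.0004  0.003   0.0398  0.148   0.1517]
1 c 0.89 0.116 wh 0.207 0.245 a 17.3 z50/95 [0.057 0.067] col [60. 57. 50.]
2 c 0.886 -0.358 wh 0.18 0.375 a 0.0 z50/95 [0.15 0.15] col [115. 109. 108.]
37 c 0.766 -0.076 wh 0.056 0.035 a 72.9 z50/95 [0.012 0.013] col [230.5 227.  223. ]
39 c 0.767 -0.562 wh 0.053 0.027 a 73.3 z50/95 [0.02  0.024] col [219. 175.  99.]
44 c 0.765 -0.185 wh 0.033 0.028 a 77.5 z50/95 [0.013 0.014] col [223. 217. 215.]
48 c 0.712 -0.379 wh 0.096 0.068 a 5.2 z50/95 [0.056 0.06 ] col [229. 162. 182.]
49 c 0.704 0.32 wh 0.104 0.178 a 18.9 z50/95 [0.05  0.093] col [222. 203. 141.]
50 c 0.716 0.149 wh 0.072 0.065 a 71.6 z50/95 [0.089 0.09 ] col [228. 224. 220.]
53 c 0.696 -0.561 wh 0.038 0.062 a 63.4 z50/95 [0.022 0.025] col [222. 178. 104.]
54 c 0.616 -0.132 wh 0.177 0.289 a 5.3 z50/95 [0.026 0.066] col [52. 49. 49.]
56 c 0.579 0.13 wh 0.047 0.095 a 63.4 z50/95 [0.035 0.037] col [161. 151. 147.]
57 c 0.58 -0.389 wh 0.096 0.067 a 5.2 z50/95 [0.056 0.061] col [118. 109.  98.]
58 c 0.56
[... 396 characters left out ...]
]
63 c 0.484 0.344 wh 0.036 0.023 a 45.0 z50/95 [0.033 0.037] col [195.5 187.  171. ]
64 c 0.428 0.535 wh 0.097 0.068 a 7.1 z50/95 [0.055 0.06 ] col [226. 164. 182.]
67 c 0.373 -0.357 wh 0.214 0.158 a 88.3 z50/95 [0.061 0.065] col [96.  87.5 83. ]
68 c 0.334 -0.592 wh 0.073 0.261 a 80.7 z50/95 [0.142 0.149] col [51. 50. 50.]
69 c 0.372 0.364 wh 0.145 0.079 a 12.4 z50/95 [0.02  0.028] col [230. 227. 221.]
70 c 0.42 -0.091 wh 0.163 0.036 a 77.8 z50/95 [0.047 0.05 ] col [56. 53. 48.]
81 c 0.307 0.621 wh 0.054 0.132 a 90.0 z50/95 [0.133 0.134] col [ 46.  70. 103.]
(540, 779, 3)h.py:28: RuntimeWarning: invalid value encountered in cast
  r=((x1-X[:,0])/s).astype(int);c=((y1-X[:,1])/s).astype(int)
```

View pics/top0.png

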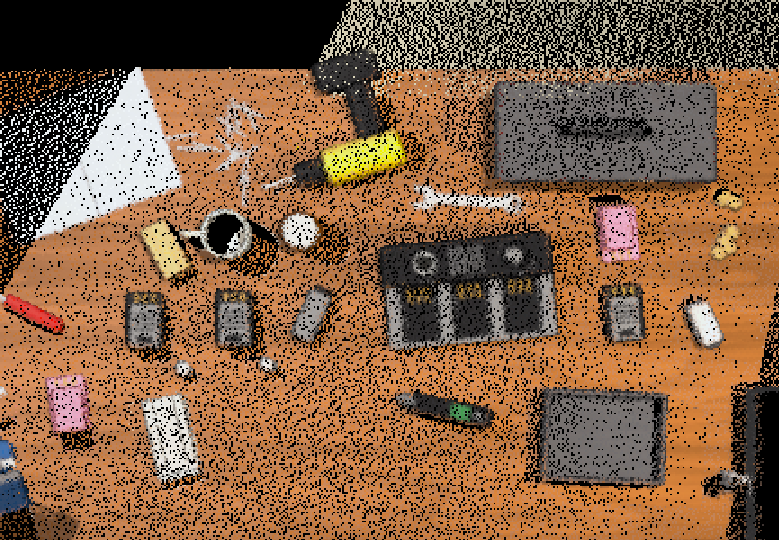

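Top view (1 px = 1.67 mm): the three grey packs at (145,320), (235,320) and (623,313) all have brass towards +x. Pink look-alikes are at (68,403) and (617,232). The stick is at (312,315). The light block at (703,323) is about 70 mm high, so it is the tape and not a stick. The thermometer's snout points left, towards +y. Next I'll refine the poses and check crops.

```bash
python3 - <<'E' 2>/dev/null
from h import *
ROI=dict(packA=(.567,.407,.08,.046,.064),packB=(.571,.257,.08,.046,.064),packC=(.58,-.389,.08,.046,.064),
 thermo=(.42,-.091,.11,.036,.052),stick=(.579,.13,.075,.024,.042),cradle=(.372,.364,.1,.017,.032),deck=(.67,-.13,.2,.05,.067),crate=(.373,-.357,.15,.05,.068),chargerlow=(.6,-.13,.2,.016,.03))
V={}
for n in ("scene","side"):
    f=np.load(f"/tmp/{n}0.npz"); X=cloud(n,f["d"]); X[f["d"]<=0]=np.nan; V[n]=(X,f["p"])
for k,(x,y,r,z0,z1) in ROI.items():
    for n,(X,p) in V.items():
        m=(np.hypot(X[...,0]-x,X[...,1]-y)<r)&(X[...,2]>z0)&(X[...,2]<z1)
        if k=="chargerlow": m&=(X[...,0]<.64)
        m8=m.astype(np.uint8); nn,l,s,_=cv2.connectedComponentsWithStats(m8)
        big=s[1:,4].max(); m=np.isin(l,[i for i in range(1,nn) if s[i,4]>(.15 if k in("cradle","chargerlow") else .5)*big])
        P=X[m]; (cx,cy),(w,h),a=cv2.minAreaRect(P[:,:2].astype(np.float32))
        if w<h: w,h,a=h,w,a-90
        print(k,n,len(P),"c %.4f %.4f size %.3f %.3f long-axis ang %.1f z %.4f"%(cx,cy,w,h,(a+90)%180-90,np.median(P[:,2])))
s=np.load("/tmp/scene0.npz")["p"][:,:,::-1]; d=np.load("/tmp/side0.npz")["p"][:,:,::-1]
c=[s[250:350,270:470],s[100:240,170:320],d[140:200,190:290]]
t=[cv2.resize(c[0],(400,200)),cv2.resize(c[2],(400,240)),cv2.resize(c[1],(400,373))]
im=np.zeros((440,800,3),np.uint8); im[:200,:400]=t[0]; im[200:440,:400]=t[1]; im[:373,400:]=t[2]
cv2.imwrite("pics/crop1.png",im)
E
```

```text
packA scene 501 c 0.5576 0.4111 size 0.072 0.049 long-axis ang 0.7 z 0.0541
packA side 150 c 0.5556 0.4080 size 0.069 0.054 long-axis ang -0.9 z 0.0535
packB scene 430 c 0.5601 0.2613 size 0.073 0.051 long-axis ang 1.9 z 0.0547
packB side 183 c 0.5586 0.2576 size 0.070 0.055 long-axis ang 1.1 z 0.0531
packC scene 235 c 0.5708 -0.3904 size 0.072 0.052 long-axis ang 3.6 z 0.0551
packC side 421 c 0.5695 -0.3913 size 0.071 0.048 long-axis ang 5.1 z 0.0547
thermo scene 344 c 0.4183 -0.0976 size 0.145 0.034 long-axis ang 78.6 z 0.0448
thermo side 358 c 0.4154 -0.1040 size 0.133 0.032 long-axis ang 77.6 z 0.0430
stick scene 341 c 0.5793 0.1317 size 0.094 0.039 long-axis ang -23.4 z 0.0319
stick side 178 c 0.5770 0.1288 size 0.090 0.036 long-axis ang -24.4 z 0.0306
cradle scene 455 c 0.3720 0.3670 size 0.140 0.068 long-axis ang 13.7 z 0.0231
cradle side 202 c 0.3694 0.3632 size 0.136 0.072 long-axis ang 9.6 z 0.0221
deck scene 1539 c 0.6677 -0.1261 size 0.288 0.069 long-axis ang -85.1 z 0.0612
deck side 1442 c 0.6660 -0.1287 size 0.283 0.068 long-axis ang -84.8 z 0.0594
crate scene 482 c 0.3722 -0.3575 size 0.212 0.156 long-axis ang 87.1 z 0.0582
crate side 567 c 0.3713 -0.3583 size 0.204 0.151 long-axis ang 87.5 z 0.0592
chargerlow scene 896 c 0.5877 -0.1324 size 0.283 0.120 long-axis ang -86.5 z 0.0225
chargerlow side 933 c 0.5821 -0.1365 size 0.281 0.106 long-axis ang -84.8 z 0.0211
```

View pics/crop1.png

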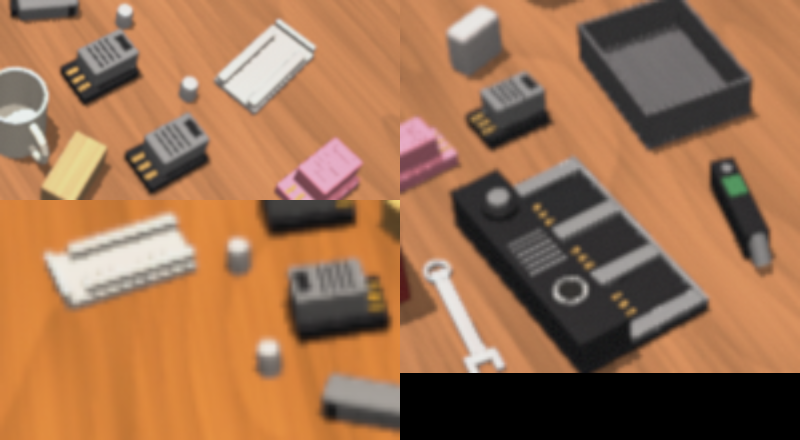

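The crop shows that only the three grey-and-black packs with brass fit the description. The cradle's stop, separated by a gap from the rails, is at its robot-side (low x) end, so its open end faces +x. Button and disc are clear on the deck. Now I'll move, with wrist looks on the way.

```bash
cat > go.py <<'E'
import sys; from h import *
from scipy.spatial.transform import Rotation as Ro
def down(a):
    a=np.radians(a); x=np.array([np.cos(a),np.sin(a),0]); z=np.array([0,0,-1.]); return np.c_[x,np.cross(z,x),z]
def go(x,y,z,a,st=None):
    st=st or readout.read_state(); R=np.array(st["tcp_rot"]); p=np.array(st["position"])
    s=R.T@(np.array([x,y,z])-p)/.25; w=Ro.from_matrix(R.T@down(a)).as_rotvec(degrees=True)/90
    print("row",np.r_[s,w].round(4).tolist(),"steps %.1f/%.1f"%(np.linalg.norm(s)*5,np.linalg.norm(w)*90/8.59))
if __name__=="__main__":
    go(*map(float,sys.argv[1:5]))
E
python3 go.py .46 .28 .24 90; python3 go.py .4154 -.15 .24 78
```

```text
row [-1.156, -0.6799, -0.0721, -0.0011, 0.0004, 0.7086] steps 6.7/7.4
row [-1.7562, -2.3017, -0.0695, -0.001, 0.0005, 0.8419] steps 14.5/8.8
```

{"api": "send_rows", "payload": {"moves": [[-0.95,-0.56,-0.07,0,0,0.71],[-0.95,-0.56,-0.07,0,0,0.71],[-0.95,-0.56,-0.07,0,0,0.71],[-0.95,-0.56,-0.07,0,0,0.71],[-0.95,-0.56,-0.07,0,0,0.71],[-0.95,-0.56,-0.07,0,0,0.71],[-0.95,-0.56,-0.07,0,0,0.71],[-0.95,-0.56,-0.07,0,0,0.71],[-0.95,-0.56,-0.07,0,0,0.71],[-0.95,-0.56,-0.07,0,0,0.71]], "grip": 1}}

```text
time_s: 1.15
position: [0.4272, 0.33, 0.2399]
tcp_rot: [[0.001, 1.0, -0.0], [1.0, -0.001, -0.0], [-0.0, -0.0, -1.0]]
force: [0.1, 0.3, 0.5]
opening: 1.004
grasp_force: 0.0
```

```bash
python3 - <<'E'
from h import *
st,p,d=grab("wrist"); print(st["time_s"],st["position"],st["qvel"].max()); cv2.imwrite("pics/w1.png",p[:,:,::-1]); np.savez("/tmp/w1.npz",p=p,d=d,pos=st["position"],rot=st["tcp_rot"])
E
python3 go.py .4154 -.15 .24 78
```

```text
1.15 [0.42715641 0.33003823 0.23986474] 0.5046860947727285
row [-1.9206, -0.0456, -0.0001, -0.0002, 0.0001, 0.1329] steps 9.6/1.4
```

View pics/w1.png

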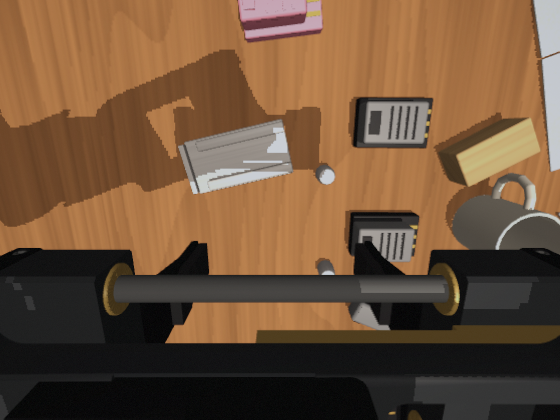

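Wrist view: cradle centred at (237,155), with the stop bar and gap at its left (low x) end, so its open end faces +x. Packs B and A at (385,237) and (395,122) have brass on the right (+x). Next, over to the charger and thermometer.

{"api": "send_rows", "payload": {"moves": [[-1,0.06,-0.02,0,0,0],[-1,0.06,-0.02,0,0,0],[-1,0.06,-0.02,0,0,0],[-1,0.06,-0.02,0,0,0],[-1,0.06,-0.02,0,0,0],[-1,0.06,-0.02,0,0,0]]}}

```text
time_s: 1.8
position: [0.4429, 0.0751, 0.2454]
tcp_rot: [[0.009, 1.0, 0.001], [1.0, -0.009, -0.002], [-0.002, 0.001, -1.0]]
force: [-0.3, 0.8, -0.4]
opening: 1.0
grasp_force: 0.0
```

{"api": "send_rows", "payload": {"moves": [[-1,0.12,-0.04,0,0,0],[-1,0.12,-0.04,0,0,0],[-1,0.12,-0.04,0,0,0],[-1,0.12,-0.04,0,0,0],[-1,0.12,-0.04,0,0,0],[-1,0.12,-0.04,0,0,0]]}}

```text
time_s: 2.4
position: [0.4736, -0.1755, 0.2556]
tcp_rot: [[0.006, 1.0, 0.004], [1.0, -0.006, -0.004], [-0.004, 0.004, -1.0]]
force: [-0.2, 0.3, 0.3]
opening: 1.003
grasp_force: 0.0
```

{"api": "send_rows", "payload": {"moves": [[-0.4,0.12,-0.04,0,0,0],[-0.4,0.12,-0.04,0,0,0],[-0.4,0.12,-0.04,0,0,0],[-0.4,0.12,-0.04,0,0,0],[-0.4,0.12,-0.04,0,0,0]]}}

```text
time_s: 2.9
position: [0.5005, -0.2676, 0.2644]
tcp_rot: [[0.001, 1.0, -0.002], [1.0, -0.001, 0.002], [0.002, -0.002, -1.0]]
force: [0.6, 1.0, -0.2]
opening: 0.998
grasp_force: 0.0
```

Run:
```python
from h import *
st,p,d=grab("wrist"); print(st["time_s"],st["position"],abs(st["qvel"]).max()); cv2.imwrite("pics/w2.png",p[:,:,::-1]); np.savez("/tmp/w2.npz",p=p,d=d,pos=st["position"],rot=st["tcp_rot"])
```

```text
2.9 [ 0.50054125 -0.26762444  0.26439904] 0.6756903720228414
```

View pics/w2.png

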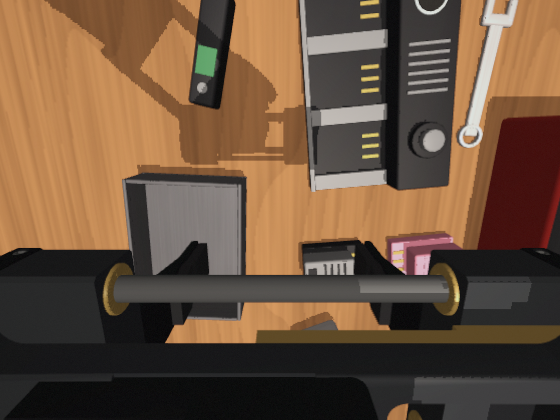

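Wrist view: thermometer at (215,50), charger ribs at about y=180, 115 and 40, button at (432,140), disc cut off at the top (430,0). I'll move 100 mm in +y so everything is in view.

{"api": "send_rows", "payload": {"moves": [[0.4,-0.04,0,0,0,0],[0.4,-0.04,0,0,0,0],[0.4,-0.04,0,0,0,0],[0.4,-0.04,0,0,0,0],[0.4,-0.04,0,0,0,0]]}}

```text
time_s: 3.45
position: [0.4915, -0.1698, 0.2654]
tcp_rot: [[0.001, 1.0, 0.001], [1.0, -0.001, -0.001], [-0.001, 0.001, -1.0]]
force: [-0.5, -0.5, 0.5]
opening: 0.998
grasp_force: 0.0
```

```bash
cat > rect.py <<'E'
from h import *
def rect(X,x,y,r,z0,z1,frac=.5,extra=None):
    m=(np.hypot(X[...,0]-x,X[...,1]-y)<r)&(X[...,2]>z0)&(X[...,2]<z1)
    if extra is not None: m&=extra
    n,l,s,_=cv2.connectedComponentsWithStats(m.astype(np.uint8))
    m=np.isin(l,[i for i in range(1,n) if s[i,4]>=frac*s[1:,4].max()])
    P=X[m]; (cx,cy),(w,h),a=cv2.minAreaRect(P[:,:2].astype(np.float32))
    if w<h: w,h,a=h,w,a-90
    return "n %d c %.4f %.4f size %.4f %.4f ang %.1f z %.4f"%(len(P),cx,cy,w,h,(a+90)%180-90,np.median(P[:,2]))
E
python3 - <<'E'
from rect import *
st,p,d=grab("wrist"); print(st["time_s"],st["position"]); cv2.imwrite("pics/w3.png",p[:,:,::-1]); X=cloud("wrist",d,st); np.savez("/tmp/w3.npz",p=p,d=d,X=X)
print("thermo",rect(X,.4165,-.1,.11,.036,.052))
print("stick",rect(X,.579,.13,.075,.024,.042))
print("deck",rect(X,.667,-.1275,.2,.053,.067))
print("low",rect(X,.6,-.13,.2,.016,.03,.1,X[...,0]<.64))
hsv=cv2.cvtColor(p,cv2.COLOR_RGB2HSV)
dk=(X[...,2]>.05)&(X[...,2]<.09)&(np.hypot(X[...,0]-.667,X[...,1]+.1275)<.16)&(hsv[...,2]>110)
n,l,s,c=cv2.connectedComponentsWithStats(dk.astype(np.uint8))
for k in range(1,n):
    if s[k,4]>25:
        Q=X[l==k]; print("bright",s[k],"mean",Q.mean(0).round(4),"mid",((Q.max(0)+Q.min(0))/2).round(4),"ext",np.ptp(Q,axis=0).round(4), "circ",cv2.minEnclosingCircle(Q[:,:2].astype(np.float32)))
rb=(X[...,2]>.017)&(X[...,2]<.03)&(X[...,0]>.5)&(X[...,0]<.65)&(abs(X[...,1]+.13)<.17)&(hsv[...,2]>90)
n,l,s,c=cv2.connectedComponentsWithStats(rb.astype(np.uint8))
for k in range(1,n):
    if s[k,4]>40: Q=X[l==k]; print("rib",s[k],rect(np.where((l==k)[...,None],X,np.nan),.58,-.13,.3,0,1))
E
```

```text
3.45 [ 0.49147997 -0.16981827  0.26541528]
thermo n 2812 c 0.4164 -0.0976 size 0.1385 0.0322 ang 77.7 z 0.0443
stick n 0 c 0.0000 0.0000 size 0.0000 0.0000 ang 0.0 z nan
deck n 12132 c 0.6663 -0.1257 size 0.2803 0.0679 ang -84.9 z 0.0604
low n 6015 c 0.5821 -0.1339 size 0.2796 0.1052 ang -84.9 z 0.0224
bright [411  76  32  34 338] mean [ 0.66   -0.0559  0.0616] mid [ 0.6602 -0.0558  0.0616] ext [0.0373 0.0357 0.0052] circ ((0.6606839299201965, -0.056568700820207596), 0.019259439781308174)
bright [450 127   2  29  29] mean [ 0.6973 -0.1103  0.0598] mid [ 0.6976 -0.1104  0.0592] ext [0.0054 0.0329 0.0036] circ ((0.6969137787818909, -0.11038476228713989), 0.01666698232293129)
bright [406 130  39   7 131] mean [ 0.664  -0.101   0.0609] mid [ 0.6646 -0.1008  0.0608] ext [0.0443 0.0069 0.004 ] circ ((0.6645799875259399, -0.10137277841567993), 0.022458823397755623)
bright [406 139  38   6 126] mean [ 0.6656 -0.1109  0.0609] mid [ 0.6654 -0.1107  0.0614] ext [0.0448 0.0059 0.0045] circ ((0.6653792858123779, -0.11011604219675064), 0.022521212697029114)
bright [405 147  39   7 129] mean [ 0.66
[... 288 characters left out ...]
63, -0.13162976503372192), 0.022875772789120674)
bright [405 164  38   6 120] mean [ 0.668  -0.1408  0.0608] mid [ 0.6681 -0.1409  0.0608] ext [0.0455 0.0064 0.0039] circ ((0.6681296229362488, -0.14074766635894775), 0.022924501448869705)
bright [405 172  37   6 116] mean [ 0.6691 -0.1507  0.061 ] mid [ 0.6689 -0.1507  0.0607] ext [0.0447 0.0064 0.0042] circ ((0.66888427734375, -0.15068039298057556), 0.022641751915216446)
bright [419 212  21  20 310] mean [ 0.6736 -0.2053  0.0818] mid [ 0.6761 -0.2074  0.078 ] ext [0.0302 0.0277 0.0137] circ ((0.6765285730361938, -0.20667263865470886), 0.01567596010863781)
rib [ 302   39   85  217 5233] n 5233 c 0.5819 -0.1339 size 0.2796 0.1043 ang -84.9 z 0.0224
  return _methods._mean(a, axis=axis, dtype=dtype,
  ret = ret.dtype.type(ret / rcount)
```

View pics/w3.png

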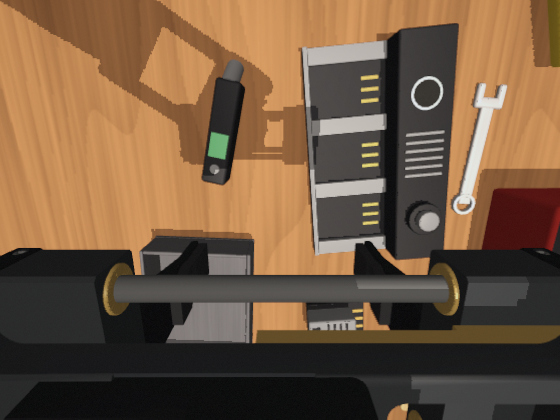

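Wrist view: thermometer (222,125) with its snout up (+y); disc (427,93); button (425,220); bays between the ribs. The geometry checks against the given sizes: bay1 at about (.5848,-.1334), yaw 5.1°, disc (.6605,-.056), button (.6745,-.2065), thermometer origin (.4155,-.102), yaw 77.7°.

```bash
python3 go.py .4155 -.102 .10 77.7;python3 go.py .4155 -.102 .018 77.7
```

```text
row [0.2734, -0.3053, 0.6608, 0.0005, 0.0004, 0.1354] steps 3.9/1.4
row [0.2736, -0.3056, 0.9888, 0.0005, 0.0004, 0.1354] steps 5.4/1.4
```

{"api": "send_rows", "payload": {"moves": [[0.273,-0.305,0.66,0,0,0.135],[0.273,-0.305,0.66,0,0,0.135],[0.273,-0.305,0.66,0,0,0.135],[0.273,-0.305,0.66,0,0,0.135],[0.273,-0.305,0.66,0,0,0.135],[0.273,-0.305,0.74,0,0,0.135],[0.273,-0.305,0.82,0,0,0.135],[0.273,-0.305,0.9,0,0,0.135],[0.273,-0.305,0.96,0,0,0.135],[0.273,-0.305,0.99,0,0,0.135],[0.273,-0.305,0.99,0,0,0.135]]}}

```text
time_s: 4.6
position: [0.4168, -0.1031, 0.0175]
tcp_rot: [[0.214, 0.977, 0.002], [0.977, -0.214, -0.001], [-0.001, 0.002, -1.0]]
force: [0.2, -0.9, 1.0]
opening: 0.999
grasp_force: 0.0
```

{"api": "send_rows", "payload": {"moves": [[0,0,0,0,0,0],[0,0,0,0,0,0],[0,0,0,0,0,0],[0,0,0,0,0,0],[0,0,0,0,0,0],[0,0,0,0,0,0],[0,0,0,0,0,0],[0,0,0,0,0,0]], "grip": 0}}

```text
time_s: 5.4
position: [0.4152, -0.1016, 0.0175]
tcp_rot: [[0.213, 0.977, 0.0], [0.977, -0.213, -0.0], [-0.0, 0.0, -1.0]]
force: [-0.1, 0.4, 1.0]
opening: 0.366
grasp_force: 30.0
```

```bash
python3 go.py .5064 -.0695 .14 5
```

```text
row [0.2032, 0.3292, -0.4898, 0.0001, -0.0, 0.808] steps 3.1/8.5
```

{"api": "send_rows", "payload": {"moves": [[0,0,-0.15,0,0,0],[0,0,-0.35,0,0,0],[0,0,-0.49,0,0,0],[0.203,0.329,-0.49,0,0,0.808],[0.203,0.329,-0.49,0,0,0.808],[0.203,0.329,-0.49,0,0,0.808],[0.203,0.329,-0.49,0,0,0.808],[0.203,0.329,-0.49,0,0,0.808],[0.203,0.329,-0.49,0,0,0.808],[0.203,0.329,-0.49,0,0,0.808],[0.203,0.329,-0.49,0,0,0.808],[0.203,0.329,-0.49,0,0,0.808]]}}

```text
time_s: 6.6
position: [0.5056, -0.0693, 0.1396]
tcp_rot: [[0.997, 0.083, -0.002], [0.083, -0.997, 0.001], [-0.002, -0.001, -1.0]]
force: [-0.0, 0.1, -1.2]
opening: 0.367
grasp_force: 30.0
```

{"api": "send_rows", "payload": {"moves": [[0,0,0,0,0,0],[0,0,0,0,0,0],[0,0,0,0,0,0],[0,0,0,0,0,0]]}}

```text
time_s: 7.0
position: [0.5062, -0.0695, 0.14]
tcp_rot: [[0.996, 0.088, -0.0], [0.088, -0.996, 0.0], [-0.0, -0.0, -1.0]]
force: [0.2, 0.0, -1.3]
opening: 0.363
grasp_force: 30.0
```

```bash
python3 - <<'E' 2>/dev/null
from rect import *
st=readout.read_state(); print(st["position"],st["tcp_rot"].round(3).tolist(),st["grasp_force"])
for n in ("scene","side"):
    _,p,d=grab(n); X=cloud(n,d); X[d<=0]=np.nan
    cv2.imwrite(f"pics/{n}aim.png",p[:,:,::-1]); np.savez(f"/tmp/{n}aim.npz",p=p,X=X)
    print(n,rect(X,.5064,-.0695,.12,.115,.18))
    m=(np.hypot(X[...,0]-.55,X[...,1]+.066)<.06)&(X[...,2]>.11)&(X[...,2]<.18)
    P=X[m]; 
    for lo in np.arange(.5,.61,.01):
        q=P[(P[:,0]>=lo)&(P[:,0]<lo+.01)]
        if len(q)>3: print(round(lo,2),len(q),"y",np.percentile(q[:,1],[5,95]).round(3),"z",np.percentile(q[:,2],[5,95]).round(3))
E
```

```text
[ 0.50616733 -0.06950698  0.13995406] [[0.996, 0.088, -0.0], [0.088, -0.996, 0.0], [-0.0, -0.0, -1.0]] 29.999272590503097
scene n 480 c 0.5463 -0.0590 size 0.0957 0.0593 ang 17.7 z 0.1588
0.5 20 y [-0.054 -0.042] z [0.126 0.172]
0.51 68 y [-0.091 -0.042] z [0.132 0.174]
0.52 55 y [-0.088 -0.049] z [0.13 0.17]
0.53 54 y [-0.079 -0.049] z [0.132 0.17 ]
0.54 60 y [-0.077 -0.048] z [0.132 0.17 ]
0.55 53 y [-0.075 -0.047] z [0.132 0.171]
0.56 69 y [-0.075 -0.046] z [0.129 0.17 ]
0.57 45 y [-0.074 -0.051] z [0.139 0.167]
0.58 36 y [-0.068 -0.052] z [0.136 0.161]
0.59 17 y [-0.067 -0.051] z [0.139 0.15 ]
side n 221 c 0.4619 -0.0761 size 0.0437 0.0353 ang 6.4 z 0.1616
0.56 18 y [-0.077 -0.054] z [0.164 0.168]
0.57 22 y [-0.076 -0.064] z [0.144 0.164]
0.58 20 y [-0.075 -0.061] z [0.134 0.154]
0.59 7 y [-0.072 -0.06 ] z [0.135 0.145]
```

Depth puts the bar level (top z about .167) at the planned pose. Hold here for 2.4 s.

{"api": "send_rows", "payload": {"moves": [[0,0,0,0,0,0],[0,0,0,0,0,0],[0,0,0,0,0,0],[0,0,0,0,0,0],[0,0,0,0,0,0],[0,0,0,0,0,0],[0,0,0,0,0,0],[0,0,0,0,0,0],[0,0,0,0,0,0],[0,0,0,0,0,0],[0,0,0,0,0,0],[0,0,0,0,0,0]]}}

```text
time_s: 8.3
position: [0.5063, -0.0696, 0.1401]
tcp_rot: [[0.996, 0.087, 0.0], [0.087, -0.996, -0.0], [0.0, 0.0, -1.0]]
force: [0.3, -0.3, -0.8]
opening: 0.365
grasp_force: 30.0
```

{"api": "send_rows", "payload": {"moves": [[0,0,0,0,0,0],[0,0,0,0,0,0],[0,0,0,0,0,0],[0,0,0,0,0,0],[0,0,0,0,0,0],[0,0,0,0,0,0],[0,0,0,0,0,0],[0,0,0,0,0,0],[0,0,0,0,0,0],[0,0,0,0,0,0],[0,0,0,0,0,0],[0,0,0,0,0,0]]}}

```text
time_s: 9.5
position: [0.5063, -0.0695, 0.14]
tcp_rot: [[0.996, 0.087, -0.0], [0.087, -0.996, -0.0], [-0.0, 0.0, -1.0]]
force: [0.2, 0.0, -0.2]
opening: 0.365
grasp_force: 30.0
```

```bash
python3 - <<'E' 2>/dev/null
from rect import *
f=np.load("/tmp/w1.npz"); st=dict(position=f["pos"],tcp_rot=f["rot"]); X=cloud("wrist",f["d"],st); X[f["d"]<=0]=np.nan
print("packA",rect(X,.557,.409,.08,.046,.064)); print("packB",rect(X,.559,.258,.08,.046,.064))
print("cradle all",rect(X,.372,.364,.1,.008,.032)); print("rails+stop",rect(X,.372,.364,.1,.018,.032,.05))
m=(np.hypot(X[...,0]-.372,X[...,1]-.364)<.1)&(X[...,2]>.018)&(X[...,2]<.032)
n,l,s,c=cv2.connectedComponentsWithStats(m.astype(np.uint8))
for k in range(1,n):
    if s[k,4]>30: print("  part",rect(np.where((l==k)[...,None],X,np.nan),.37,.36,.3,0,1))
m=(np.hypot(X[...,0]-.372,X[...,1]-.364)<.1)&(X[...,2]>.007)&(X[...,2]<.017)
n,l,s,c=cv2.connectedComponentsWithStats(m.astype(np.uint8))
for k in range(1,n):
    if s[k,4]>60: print("  floor",rect(np.where((l==k)[...,None],X,np.nan),.37,.36,.3,0,1))
E
```

```text
packA n 2630 c 0.5545 0.4098 size 0.0700 0.0447 ang 0.0 z 0.0545
packB n 1487 c 0.5573 0.2617 size 0.0697 0.0448 ang -0.4 z 0.0542
cradle all n 5677 c 0.3684 0.3664 size 0.1352 0.0700 ang 13.0 z 0.0131
rails+stop n 2166 c 0.3684 0.3664 size 0.1350 0.0641 ang 13.1 z 0.0240
  part n 958 c 0.3740 0.3939 size 0.1115 0.0129 ang 13.0 z 0.0243
  part n 311 c 0.3065 0.3522 size 0.0635 0.0078 ang -76.7 z 0.0222
  part n 897 c 0.3854 0.3443 size 0.1118 0.0133 ang 13.2 z 0.0242
  floor n 3422 c 0.3713 0.3671 size 0.1291 0.0700 ang 13.0 z 0.0124
```

Held for well over 2 s. Cradle parts agree with the given sizes: seat at about (.3768,.3684), yaw 13.0°.

```bash
python3 go.py .44 .15 .14 13
```

```text
row [-0.1876, -0.8979, 0.0002, 0.0, 0.0, -0.0889] steps 4.6/0.9
```

{"api": "send_rows", "payload": {"moves": [[-0.188,-0.898,0,0,0,-0.089],[-0.188,-0.898,0,0,0,-0.089],[-0.188,-0.898,0,0,0,-0.089],[-0.188,-0.898,0,0,0,-0.089],[-0.188,-0.898,0,0,0,-0.089],[-0.188,-0.898,0,0,0,-0.089],[-0.188,-0.898,0,0,0,-0.089]]}}

```text
time_s: 10.2
position: [0.44, 0.1505, 0.1402]
tcp_rot: [[0.974, 0.227, 0.001], [0.227, -0.974, -0.0], [0.001, 0.0, -1.0]]
force: [0.0, -0.8, -1.3]
opening: 0.364
grasp_force: 30.0
```

```bash
python3 go.py .3768 .3684 .09 13;  python3 go.py .3768 .3684 .031 13
```

```text
row [-0.0482, -0.9064, 0.2003, 0.0003, -0.0004, 0.0015] steps 4.6/0.0
row [-0.0484, -0.9066, 0.4363, 0.0003, -0.0004, 0.0015] steps 5.0/0.0
```

{"api": "send_rows", "payload": {"moves": [[-0.048,-0.906,0,0,0,0],[-0.048,-0.906,0,0,0,0],[-0.048,-0.906,0,0,0,0],[-0.048,-0.906,0,0,0,0],[-0.048,-0.906,0,0,0,0],[-0.048,-0.906,0.2,0,0,0],[-0.048,-0.906,0.2,0,0,0],[-0.048,-0.906,0.2,0,0,0],[-0.048,-0.906,0.2,0,0,0],[-0.048,-0.906,0.2,0,0,0]]}}

```text
time_s: 11.2
position: [0.3792, 0.368, 0.0924]
tcp_rot: [[0.975, 0.223, 0.004], [0.223, -0.975, 0.002], [0.004, -0.002, -1.0]]
force: [-0.7, -0.1, -1.4]
opening: 0.367
grasp_force: 30.0
```

```bash
python3 go.py .3768 .3684 .031 13; python3 - <<'E' 2>/dev/null
from rect import *
for n in ("scene","side"):
    _,p,d=grab(n); X=cloud(n,d); X[d<=0]=np.nan
    print(n,"floor",rect(X,.372,.364,.1,.008,.032))
st,p,d=grab("wrist"); X=cloud("wrist",d,st); X[d<=0]=np.nan
for a,b in ((.018,.032),(.008,.032)): print(rect(X,.372,.364,.1,a,b,.05))
print("A",rect(X,.5545,.4098,.08,.046,.064))
cv2.imwrite("pics/w4.png",p[:,:,::-1])
E
```

```text
row [-0.0099, -0.0034, 0.2457, -0.001, -0.0029, -0.001] steps 1.2/0.0
scene floor n 686 c 0.3718 0.3713 size 0.1385 0.0673 ang 9.8 z 0.0143
side floor n 478 c 0.3693 0.3618 size 0.1343 0.0756 ang 14.4 z 0.0147
n 1310 c 0.3988 0.3744 size 0.0760 0.0642 ang 12.8 z 0.0242
n 1635 c 0.3975 0.3742 size 0.0787 0.0701 ang 12.9 z 0.0240
A n 248 c 0.5220 0.4010 size 0.0258 0.0036 ang -82.0 z 0.0508
```

View pics/w4.png

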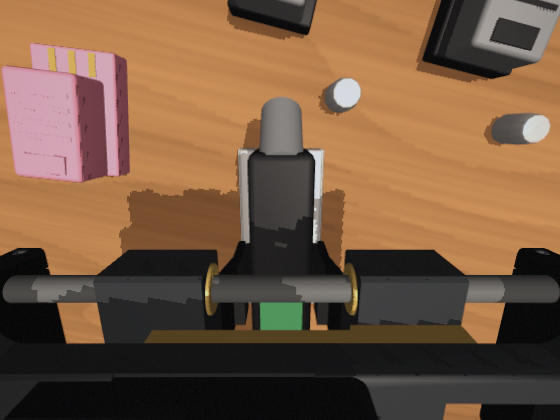

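View: thermometer centred over the cradle, snout (282,125) beyond the open end, rail edges even at 243 and 320. Lower it.

{"api": "send_rows", "payload": {"moves": [[0,0,0.08,0,0,0],[0,0,0.14,0,0,0],[0,0,0.19,0,0,0],[0,0,0.22,0,0,0],[0,0,0.236,0,0,0],[0,0,0.238,0,0,0],[0,0,0.238,0,0,0],[0,0,0.238,0,0,0]]}}

```text
time_s: 12.15
position: [0.3776, 0.3682, 0.031]
tcp_rot: [[0.974, 0.225, 0.001], [0.225, -0.974, 0.001], [0.001, -0.0, -1.0]]
force: [0.3, -0.1, -1.7]
opening: 0.366
grasp_force: 30.0
```

{"api": "send_rows", "payload": {"moves": [[0,0,0.004,0,0,0],[0,0,0.004,0,0,0],[0,0,0.004,0,0,0],[0,0,0.004,0,0,0],[0,0,-0.1,0,0,0],[0,0,-0.3,0,0,0],[0,0,-0.5,0,0,0],[0,0,-0.6,0,0,0],[0,0,-0.6,0,0,0],[0,0,-0.6,0,0,0]], "grip": 0.65}}

```text
time_s: 13.15
position: [0.3771, 0.3679, 0.1809]
tcp_rot: [[0.974, 0.225, 0.001], [0.225, -0.974, 0.0], [0.001, -0.0, -1.0]]
force: [-0.7, -0.1, -0.1]
opening: 0.649
grasp_force: 0.0
```

```bash
python3 - <<'E' 2>/dev/null
from rect import *
for n in ("scene","side"):
    _,p,d=grab(n); X=cloud(n,d); X[d<=0]=np.nan
    print(n,"thermo",rect(X,.3768,.3684,.1,.044,.07))
st,p,d=grab("wrist"); X=cloud("wrist",d,st); X[d<=0]=np.nan
print("wrist thermo",rect(X,.3768,.3684,.1,.044,.07)); print("A",rect(X,.5545,.4098,.08,.046,.064))
E
python3 go.py .5545 .4098 .17 90;python3 go.py .5545 .4098 .17 -90
```

```text
scene thermo n 558 c 0.3856 0.3699 size 0.1455 0.0340 ang 13.2 z 0.0560
side thermo n 253 c 0.3799 0.3656 size 0.1386 0.0389 ang 12.8 z 0.0540
wrist thermo n 4204 c 0.3834 0.3710 size 0.1416 0.0320 ang 13.0 z 0.0562
A n 2005 c 0.5377 0.4114 size 0.0459 0.0330 ang 89.5 z 0.0543
row [0.7337, -0.0053, 0.0329, -0.0009, 0.0025, -0.8555] steps 3.7/9.0
row [0.7337, -0.0053, 0.0329, 0.0027, 0.0009, 1.1445] steps 3.7/12.0
```

Thermometer seated: top z .056, angle 13.0°. Now pack A.

```bash
python3 go.py .5545 .4098 .11 0;python3 go.py .5545 .4098 .024 0
```

```text
row [0.7346, -0.0057, 0.2729, 0.0011, 0.0022, 0.1445] steps 3.9/1.5
row [0.7359, -0.0061, 0.6169, 0.0011, 0.0022, 0.1445] steps 4.8/1.5
```

{"api": "send_rows", "payload": {"moves": [[0.735,-0.006,0.1,0,0,0.144],[0.735,-0.006,0.1,0,0,0.144],[0.735,-0.006,0.1,0,0,0.144],[0.735,-0.006,0.2,0,0,0.144],[0.735,-0.006,0.27,0,0,0.144],[0.735,-0.006,0.35,0,0,0.144],[0.735,-0.006,0.45,0,0,0.144],[0.735,-0.006,0.53,0,0,0.144],[0.735,-0.006,0.59,0,0,0.144],[0.735,-0.006,0.617,0,0,0.144],[0.735,-0.006,0.617,0,0,0.144],[0.735,-0.006,0.617,0,0,0.144]], "grip": 1}}

```text
time_s: 14.5
position: [0.5564, 0.4111, 0.0267]
tcp_rot: [[1.0, 0.001, 0.001], [0.001, -1.0, 0.0], [0.001, -0.0, -1.0]]
force: [0.4, -0.7, 0.7]
opening: 1.002
grasp_force: 0.0
```

{"api": "send_rows", "payload": {"moves": [[0,0,0,0,0,0],[0,0,0,0,0,0],[0,0,0,0,0,0],[0,0,0,0,0,0],[0,0,0,0,0,0],[0,0,0,0,0,0],[0,0,0,0,0,0]], "grip": 0}}

```text
time_s: 15.2
position: [0.5559, 0.4105, 0.0264]
tcp_rot: [[1.0, 0.001, -0.0], [0.001, -1.0, -0.001], [-0.0, 0.001, -1.0]]
force: [-0.2, -1.4, 1.4]
opening: 0.526
grasp_force: 30.0
```

```bash
python3 go.py .55 .17 .20 3
```

```text
row [-0.0246, 0.9623, -0.6938, 0.0004, 0.0002, -0.0327] steps 5.9/0.3
```

{"api": "send_rows", "payload": {"moves": [[0,0,-0.1,0,0,0],[0,0,-0.3,0,0,0],[0,0,-0.5,0,0,0],[0.01,1,-0.5,0,0,-0.056],[0.01,1,-0.5,0,0,-0.056],[0.01,1,-0.5,0,0,-0.056],[0.01,1,-0.5,0,0,-0.056],[0.01,1,-0.5,0,0,-0.056],[0.01,1,-0.5,0,0,-0.056],[0.01,1,-0.5,0,0,-0.056]]}}

```text
time_s: 16.2
position: [0.5584, 0.1595, 0.1508]
tcp_rot: [[0.996, 0.085, -0.001], [0.085, -0.996, 0.001], [-0.001, -0.001, -1.0]]
force: [0.2, 0.9, -3.6]
opening: 0.524
grasp_force: 30.0
```

```bash
python3 go.py .5686 -.0495 .15 5.1;python3 go.py .5686 -.0495 .0385 5.1
```

```text
row [-0.0305, 0.8366, 0.0028, -0.0004, 0.0009, -0.0023] steps 4.2/0.0
row [-0.0299, 0.8369, 0.4488, -0.0004, 0.0009, -0.0023] steps 4.8/0.0
```

{"api": "send_rows", "payload": {"moves": [[-0.03,0.837,0,0,0,0],[-0.03,0.837,0,0,0,0],[-0.03,0.837,0,0,0,0],[-0.03,0.837,0,0,0,0],[-0.03,0.837,0.1,0,0,0],[-0.03,0.837,0.2,0,0,0],[-0.03,0.837,0.25,0,0,0],[-0.03,0.837,0.25,0,0,0],[-0.03,0.837,0.25,0,0,0],[-0.03,0.837,0.25,0,0,0]]}}

```text
time_s: 17.2
position: [0.5708, -0.0475, 0.0898]
tcp_rot: [[0.996, 0.09, 0.002], [0.09, -0.996, -0.001], [0.002, 0.001, -1.0]]
force: [-1.2, -0.2, -3.2]
opening: 0.527
grasp_force: 30.0
```

```bash
python3 go.py .5686 -.0495 .0385 5.1; python3 - <<'E' 2>/dev/null
from rect import *
st,p,d=grab("wrist"); X=cloud("wrist",d,st); X[d<=0]=np.nan; R=st["tcp_rot"]; pos=st["position"]
cv2.imwrite("pics/w5.png",p[:,:,::-1])
L=(X-pos)@R   # tool coords
z0=X[...,2]
for a,b,t in ((.017,.03,"ribs"),(.053,.067,"deck"),(.07,.09,"step top")):
    m=(z0>a)&(z0<b)&(abs(L[...,0])<.12)&(abs(L[...,1])<.09); Q=L[m]; print(t,len(Q))
    for x0 in np.arange(-.06,.1,.02):
        q=Q[(Q[:,0]>=x0)&(Q[:,0]<x0+.02)]
        if len(q)>10: 
            ys=np.sort(q[:,1]); g=np.diff(ys); k=np.flatnonzero(g>.008); print("  x",x0.round(2),"y segs",[(round(s[0],4),round(s[-1],4)) for s in np.split(ys,k+1) if len(s)>5])
E
```

```text
row [-0.0101, 0.0069, 0.2054, 0.0005, -0.0015, 0.0009] steps 1.0/0.0
ribs 2684
  x -0.06 y segs [(np.float64(0.0627), np.float64(0.0712))]
  x -0.04 y segs [(np.float64(-0.0516), np.float64(-0.0494)), (np.float64(0.0466), np.float64(0.0538))]
  x -0.02 y segs [(np.float64(-0.0517), np.float64(-0.0419)), (np.float64(0.0392), np.float64(0.054))]
  x 0.0 y segs [(np.float64(-0.0513), np.float64(-0.0416)), (np.float64(0.0392), np.float64(0.054))]
  x 0.02 y segs [(np.float64(-0.0514), np.float64(-0.0415)), (np.float64(0.0394), np.float64(0.0539))]
  x 0.04 y segs [(np.float64(-0.0515), np.float64(-0.0377)), (np.float64(0.0344), np.float64(0.0543))]
deck 26004
  x 0.04 y segs [(np.float64(-0.0529), np.float64(0.0899))]
  x 0.06 y segs [(np.float64(-0.0536), np.float64(0.09))]
  x 0.08 y segs [(np.float64(-0.0535), np.float64(0.09))]
step top 4422
  x 0.0 y segs [(np.float64(-0.0317), np.float64(-0.0287)), (np.float64(0.0272), np.float64(0.0287))]
  x 0.02 y segs [(np.float64(-0.0313), np.float64(0.0289))]
  x 0.04 y segs [(np.float64(-0.0311), np.float64(0.0291))]
```

View pics/w5.png

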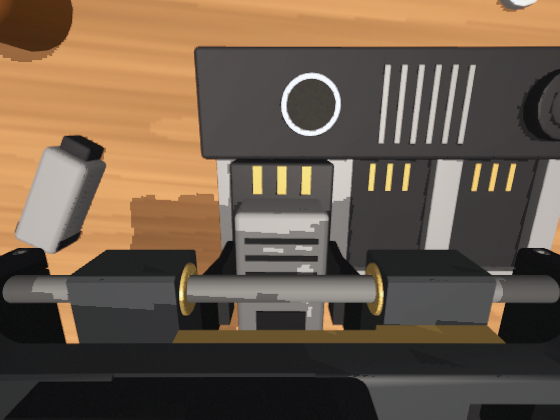

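View: pack A above bay2, contact end to the deck; disc at (311,103). Rib positions in the tool frame ask for about 1.4 mm more in tool y. Lower now.

{"api": "send_rows", "payload": {"moves": [[-0.004,0.0055,0,0,0,0],[-0.004,0.0055,0.03,0,0,0],[-0.004,0.0055,0.08,0,0,0],[-0.004,0.0055,0.12,0,0,0],[-0.004,0.0055,0.16,0,0,0],[-0.004,0.0055,0.18,0,0,0],[-0.004,0.0055,0.195,0,0,0],[-0.004,0.0055,0.2,0,0,0],[-0.004,0.0055,0.2,0,0,0],[-0.004,0.0055,0.2,0,0,0]]}}

```text
time_s: 18.25
position: [0.5693, -0.0498, 0.0391]
tcp_rot: [[0.996, 0.089, 0.001], [0.089, -0.996, -0.0], [0.001, 0.0, -1.0]]
force: [-0.3, 0.1, -3.2]
opening: 0.526
grasp_force: 30.0
```

{"api": "send_rows", "payload": {"moves": [[0,0,0.003,0,0,0],[0,0,0.003,0,0,0],[0,0,0.003,0,0,0],[0,0,0.003,0,0,0],[0,0,-0.1,0,0,0],[0,0,-0.25,0,0,0],[0,0,-0.45,0,0,0],[0,0,-0.5,0,0,0],[0,0,-0.5,0,0,0],[0,0,-0.5,0,0,0]], "grip": 0.72}}

```text
time_s: 19.25
position: [0.5679, -0.0495, 0.163]
tcp_rot: [[0.996, 0.089, -0.002], [0.089, -0.996, 0.0], [-0.002, -0.001, -1.0]]
force: [0.1, -0.4, -0.2]
opening: 0.721
grasp_force: 0.0
```

```bash
python3 - <<'E' 2>/dev/null
from rect import *
st,p,d=grab("wrist"); X=cloud("wrist",d,st); X[d<=0]=np.nan; print(st["position"])
print("wrist A in bay",rect(X,.57,-.05,.08,.055,.08))
_,p,d=grab("scene"); X=cloud("scene",d); X[d<=0]=np.nan
print("scene A",rect(X,.57,-.05,.07,.057,.075,.5,X[...,0]<.61)); print("B",rect(X,.5573,.2617,.08,.046,.064)); print("C",rect(X,.57,-.391,.08,.046,.064)); print("stick",rect(X,.579,.13,.08,.024,.042))
E
python3 go.py .5573 .2617 .14 0
```

```text
[ 0.56793008 -0.04948166  0.16298161]
wrist A in bay n 6172 c 0.5951 -0.0360 size 0.1194 0.1026 ang -16.0 z 0.0655
scene A n 323 c 0.5721 -0.0487 size 0.0726 0.0510 ang 6.6 z 0.0666
B n 437 c 0.5611 0.2610 size 0.0715 0.0487 ang 0.4 z 0.0544
C n 231 c 0.5700 -0.3907 size 0.0728 0.0574 ang 4.9 z 0.0557
stick n 344 c 0.5793 0.1308 size 0.0938 0.0398 ang -26.4 z 0.0320
row [0.0709, -1.2426, 0.0888, -0.0009, 0.0027, 0.0565] steps 6.2/0.6
```

Pack A seated (top z .0665, yaw about 5–6°). B is unmoved; go to B.

{"api": "send_rows", "payload": {"moves": [[0.071,-0.95,0,0,0,0.056],[0.071,-0.95,0,0,0,0.056],[0.071,-0.95,0,0,0,0.056],[0.071,-0.95,0,0,0,0.056],[0.071,-0.95,0,0,0,0.056],[0.071,-0.95,0,0,0,0.056],[0.071,-0.95,0,0,0,0.056]], "grip": 1}}

```text
time_s: 20.05
position: [0.5641, 0.189, 0.1618]
tcp_rot: [[1.0, 0.003, -0.004], [0.003, -1.0, -0.001], [-0.004, 0.001, -1.0]]
force: [-0.2, -0.5, -0.8]
opening: 0.999
grasp_force: 0.0
```

```bash
python3 - <<'E' 2>/dev/null
from rect import *
st,p,d=grab("wrist"); X=cloud("wrist",d,st); X[d<=0]=np.nan
print("B",rect(X,.5573,.2617,.08,.046,.064)); print("stick",rect(X,.579,.13,.08,.024,.042))
E
python3 go.py .5573 .2617 .12 0; python3 go.py .5573 .2617 .026 0
```

```text
B n 3346 c 0.5601 0.2617 size 0.0688 0.0463 ang -0.3 z 0.0544
stick n 2830 c 0.5778 0.1320 size 0.0946 0.0347 ang -24.4 z 0.0319
row [-0.0279, -0.2952, 0.1684, 0.0007, 0.002, 0.0009] steps 1.7/0.0
row [-0.0267, -0.2956, 0.5444, 0.0007, 0.002, 0.0009] steps 3.1/0.0
```

{"api": "send_rows", "payload": {"moves": [[-0.025,-0.295,0.17,0,0,0],[-0.025,-0.295,0.17,0,0,0],[-0.025,-0.295,0.25,0,0,0],[-0.025,-0.295,0.35,0,0,0],[-0.025,-0.295,0.43,0,0,0],[-0.025,-0.295,0.5,0,0,0],[-0.025,-0.295,0.53,0,0,0],[-0.025,-0.295,0.545,0,0,0],[-0.025,-0.295,0.545,0,0,0],[-0.025,-0.295,0.545,0,0,0]]}}

```text
time_s: 21.1
position: [0.5599, 0.2619, 0.0283]
tcp_rot: [[1.0, 0.0, 0.001], [0.0, -1.0, 0.0], [0.001, -0.0, -1.0]]
force: [-0.5, -0.5, -0.8]
opening: 1.0
grasp_force: 0.0
```

{"api": "send_rows", "payload": {"moves": [[0,0,0,0,0,0],[0,0,0,0,0,0],[0,0,0,0,0,0],[0,0,0,0,0,0],[0,0,0,0,0,0],[0,0,0,0,0,0],[0,0,0,0,0,0]], "grip": 0}}

```text
time_s: 21.8
position: [0.5591, 0.2618, 0.0276]
tcp_rot: [[1.0, 0.001, -0.0], [0.001, -1.0, -0.001], [-0.0, 0.001, -1.0]]
force: [0.4, -1.3, -0.3]
opening: 0.526
grasp_force: 30.0
```

{"api": "send_rows", "payload": {"moves": [[0,0,-0.1,0,0,0],[0,0,-0.3,0,0,0],[0,0,-0.5,0,0,0],[0.03,1,-0.5,0,0,-0.056],[0.03,1,-0.5,0,0,-0.056],[0.03,1,-0.5,0,0,-0.056],[0.03,1,-0.5,0,0,-0.056],[0.03,1,-0.5,0,0,-0.056],[0.03,1,-0.5,0,0,-0.056],[0.03,1,-0.5,0,0,-0.056]]}}

```text
time_s: 22.8
position: [0.5661, 0.0109, 0.1517]
tcp_rot: [[0.996, 0.085, -0.002], [0.085, -0.996, 0.001], [-0.002, -0.001, -1.0]]
force: [0.3, 0.2, -4.7]
opening: 0.524
grasp_force: 30.0
```

```bash
python3 go.py .5753 -.1342 .15 5.1
```

```text
row [-0.0127, 0.5814, 0.0061, -0.0008, 0.0013, -0.0025] steps 2.9/0.0
```

{"api": "send_rows", "payload": {"moves": [[-0.013,0.581,0,0,0,0],[-0.013,0.581,0,0,0,0],[-0.013,0.581,0,0,0,0],[-0.013,0.581,0.1,0,0,0],[-0.013,0.581,0.2,0,0,0],[-0.013,0.581,0.24,0,0,0],[-0.013,0.581,0.24,0,0,0],[-0.013,0.581,0.24,0,0,0],[-0.013,0.581,0.24,0,0,0],[-0.013,0.581,0.24,0,0,0]]}}

```text
time_s: 23.8
position: [0.5775, -0.1327, 0.0938]
tcp_rot: [[0.996, 0.089, 0.002], [0.089, -0.996, -0.001], [0.002, 0.001, -1.0]]
force: [-0.1, -0.1, -4.7]
opening: 0.526
grasp_force: 30.0
```

```bash
cat > bay.py <<'E'
from rect import *
st,p,d=grab("wrist"); X=cloud("wrist",d,st); X[d<=0]=np.nan; R=st["tcp_rot"]; pos=st["position"]; print(pos)
cv2.imwrite("pics/wbay_%d.png"%(st["time_s"]*100),p[:,:,::-1])
L=(X-pos)@R; z0=X[...,2]
def segs(a,b,x0,x1):
    m=(z0>a)&(z0<b)&(L[...,0]>x0)&(L[...,0]<x1)&(abs(L[...,1])<.13); ys=np.sort(L[m][:,1]); k=np.flatnonzero(np.diff(ys)>.006)
    return [tuple(np.round([s[0],s[-1]],4).tolist()) for s in np.split(ys,k+1) if len(s)>8]
print("ribs",segs(.018,.028,.0,.03),segs(.018,.028,.03,.05)); zb=pos[2]-.0276+.02
print("step",segs(zb-.005,zb+.005,.03,.055))
m=(abs(z0-zb)<.005)&(abs(L[...,1])<.025)&(L[...,0]>.02)&(L[...,0]<.07); print("step front x",np.percentile(L[m][:,0],[1,99]).round(4))
m=(abs(z0-.06)<.005)&(abs(L[...,1])<.06)&(abs(L[...,1])>.035)&(L[...,0]>.03)&(L[...,0]<.15); print("deck x",np.percentile(L[m][:,0],[1,99]).round(4))
E
python3 bay.py; python3 go.py .5753 -.1342 .0396 5.1
```

```text
[ 0.57746528 -0.13268918  0.09379011]
ribs [(-0.13, -0.1187), (-0.0551, -0.0421), (0.0394, 0.0535), (0.1179, 0.13)] [(-0.13, -0.1179), (-0.0547, -0.0387), (0.0359, 0.0536), (0.1182, 0.13)]
step [(-0.0314, 0.0288)]
step front x [0.0332 0.0554]
deck x [0.0569 0.1214]
row [-0.0088, 0.0048, 0.2163, 0.0007, -0.0012, 0.0003] steps 1.1/0.0
```

{"api": "send_rows", "payload": {"moves": [[-0.005,0,0,0,0,0],[-0.005,0,0.03,0,0,0],[-0.005,0,0.08,0,0,0],[-0.005,0,0.13,0,0,0],[-0.005,0,0.17,0,0,0],[-0.005,0,0.19,0,0,0],[-0.005,0,0.205,0,0,0],[-0.005,0,0.21,0,0,0],[-0.005,0,0.21,0,0,0],[-0.005,0,0.21,0,0,0]]}}

```text
time_s: 24.85
position: [0.5759, -0.1339, 0.0397]
tcp_rot: [[0.996, 0.089, 0.001], [0.089, -0.996, -0.002], [0.001, 0.002, -1.0]]
force: [0.7, -5.5, -6.0]
opening: 0.525
grasp_force: 29.5
```

{"api": "send_rows", "payload": {"moves": [[0,0,0.003,0,0,0],[0,0,0.003,0,0,0],[0,0,0.003,0,0,0],[0,0,0.003,0,0,0],[0,0,-0.1,0,0,0],[0,0,-0.25,0,0,0],[0,0,-0.45,0,0,0],[0,0,-0.5,0,0,0],[0,0,-0.5,0,0,0],[0,0,-0.5,0,0,0]], "grip": 0.72}}

```text
time_s: 25.85
position: [0.5744, -0.1324, 0.1643]
tcp_rot: [[0.996, 0.089, -0.002], [0.089, -0.996, 0.001], [-0.001, -0.001, -1.0]]
force: [-0.5, -0.5, -1.2]
opening: 0.717
grasp_force: 0.0
```

```bash
python3 - <<'E' 2>/dev/null
from rect import *
_,p,d=grab("scene"); X=cloud("scene",d); X[d<=0]=np.nan
for t,x,y in (("bay2",.567,-.05),("bay1",.575,-.134)):
    print("scene",t,rect(X,x,y,.05,.06,.075,.5,X[...,0]<.615))
_,p,d=grab("side"); X=cloud("side",d); X[d<=0]=np.nan
for t,x,y in (("bay2",.567,-.05),("bay1",.575,-.134)):
    print("side",t,rect(X,x,y,.05,.06,.075,.5,X[...,0]<.615))
print("side C",rect(X,.57,-.391,.08,.046,.064))
E
python3 go.py .57 -.391 .14 4.8
```

```text
scene bay2 n 303 c 0.5713 -0.0479 size 0.0723 0.0490 ang 3.3 z 0.0667
scene bay1 n 287 c 0.5776 -0.1310 size 0.0722 0.0503 ang 7.3 z 0.0670
side bay2 n 138 c 0.5543 -0.0538 size 0.0491 0.0422 ang 84.8 z 0.0651
side bay1 n 268 c 0.5756 -0.1359 size 0.0701 0.0468 ang 4.3 z 0.0651
side C n 424 c 0.5693 -0.3915 size 0.0712 0.0471 ang 4.4 z 0.0548
row [-0.1065, 1.0299, 0.0904, -0.0014, 0.0024, 0.0032] steps 5.2/0.0
```

B seated (top z matches A). On to pack C.

{"api": "send_rows", "payload": {"moves": [[-0.1,0.8,0,0,0,0],[-0.1,0.8,0,0,0,0],[-0.1,0.8,0,0,0,0],[-0.1,0.8,0,0,0,0],[-0.1,0.8,0,0,0,0],[-0.1,0.8,0,0,0,0],[-0.1,0.8,0,0,0,0]], "grip": 1}}

```text
time_s: 26.65
position: [0.5672, -0.3326, 0.1632]
tcp_rot: [[0.996, 0.089, -0.003], [0.089, -0.996, 0.003], [-0.003, -0.003, -1.0]]
force: [0.1, 0.0, -0.0]
opening: 0.993
grasp_force: 0.0
```

```bash
python3 - <<'E' 2>/dev/null
from rect import *
st,p,d=grab("wrist"); X=cloud("wrist",d,st); X[d<=0]=np.nan
print("C",rect(X,.57,-.391,.08,.046,.064)); print("bay1",rect(X,.575,-.134,.05,.06,.075,.5,X[...,0]<.615))
E
python3 go.py .57 -.391 .026 4.8
```

```text
C n 3360 c 0.5691 -0.3899 size 0.0692 0.0462 ang 4.7 z 0.0544
bay1 n 4279 c 0.5757 -0.1324 size 0.0700 0.0476 ang 5.3 z 0.0664
row [-0.0101, 0.2366, 0.5502, -0.0018, 0.0014, 0.004] steps 3.0/0.0
```

{"api": "send_rows", "payload": {"moves": [[-0.013,0.235,0.1,0,0,0.004],[-0.013,0.235,0.17,0,0,0.004],[-0.013,0.235,0.25,0,0,0.004],[-0.013,0.235,0.35,0,0,0.004],[-0.013,0.235,0.43,0,0,0.004],[-0.013,0.235,0.5,0,0,0.004],[-0.013,0.235,0.53,0,0,0.004],[-0.013,0.235,0.55,0,0,0.004],[-0.013,0.235,0.55,0,0,0.004],[-0.013,0.235,0.55,0,0,0.004]]}}

```text
time_s: 27.7
position: [0.5707, -0.3935, 0.0285]
tcp_rot: [[0.997, 0.083, 0.001], [0.083, -0.997, -0.001], [0.001, 0.001, -1.0]]
force: [0.3, -0.4, -0.0]
opening: 0.999
grasp_force: 0.0
```

{"api": "send_rows", "payload": {"moves": [[0,0,0,0,0,0],[0,0,0,0,0,0],[0,0,0,0,0,0],[0,0,0,0,0,0],[0,0,0,0,0,0],[0,0,0,0,0,0],[0,0,0,0,0,0]], "grip": 0}}

```text
time_s: 28.4
position: [0.5698, -0.3924, 0.0275]
tcp_rot: [[0.997, 0.082, -0.001], [0.082, -0.997, 0.002], [-0.001, -0.002, -1.0]]
force: [-0.3, 2.8, 2.0]
opening: 0.527
grasp_force: 30.0
```

```bash
python3 go.py .5829 -.219 .15 5.1
```

```text
row [0.1089, -0.6875, -0.4889, -0.001, 0.0004, -0.0042] steps 4.3/0.0
```

{"api": "send_rows", "payload": {"moves": [[0,0,-0.1,0,0,0],[0,0,-0.3,0,0,0],[0,0,-0.49,0,0,0],[0.108,-0.688,-0.49,0,0,-0.004],[0.108,-0.688,-0.49,0,0,-0.004],[0.108,-0.688,-0.49,0,0,-0.004],[0.108,-0.688,-0.49,0,0,-0.004],[0.108,-0.688,-0.35,0,0,-0.004],[0.108,-0.688,-0.27,0,0,-0.004],[0.108,-0.688,-0.27,0,0,-0.004],[0.108,-0.688,-0.27,0,0,-0.004],[0.108,-0.688,-0.27,0,0,-0.004]]}}

```text
time_s: 29.6
position: [0.5837, -0.2204, 0.096]
tcp_rot: [[0.996, 0.088, 0.002], [0.088, -0.996, -0.001], [0.002, 0.001, -1.0]]
force: [-0.2, -0.9, -3.4]
opening: 0.524
grasp_force: 30.0
```

{"api": "send_rows", "payload": {"moves": [[0,0,0,0,0,0],[0,0,0,0,0,0],[0,0,0,0,0,0]]}}

```text
time_s: 29.9
position: [0.5831, -0.2199, 0.0958]
tcp_rot: [[0.996, 0.089, 0.001], [0.089, -0.996, -0.001], [0.001, 0.001, -1.0]]
force: [-0.2, 0.9, -3.8]
opening: 0.525
grasp_force: 30.0
```

```bash
python3 bay.py; python3 go.py .5829 -.219 .0395 5.1
```

```text
[ 0.58310592 -0.21985818  0.09579251]
ribs [(-0.13, -0.1242), (-0.0591, -0.0424), (0.0397, 0.0517)] [(-0.13, -0.1227), (-0.0593, -0.0338), (0.0316, 0.0517)]
step [(-0.0315, 0.0286)]
step front x [0.0313 0.0539]
deck x [0.0594 0.1234]
row [-0.0002, -0.0031, 0.2244, 0.0003, -0.0004, -0.0002] steps 1.1/0.0
```

{"api": "send_rows", "payload": {"moves": [[0.005,0.001,0,0,0,0],[0.005,0.001,0.03,0,0,0],[0.005,0.001,0.08,0,0,0],[0.005,0.001,0.13,0,0,0],[0.005,0.001,0.17,0,0,0],[0.005,0.001,0.2,0,0,0],[0.005,0.001,0.215,0,0,0],[0.005,0.001,0.223,0,0,0],[0.005,0.001,0.223,0,0,0],[0.005,0.001,0.223,0,0,0]]}}

```text
time_s: 30.95
position: [0.5846, -0.22, 0.0396]
tcp_rot: [[0.996, 0.089, 0.001], [0.089, -0.996, -0.001], [0.001, 0.001, -1.0]]
force: [0.3, -0.5, -3.4]
opening: 0.526
grasp_force: 30.0
```

{"api": "send_rows", "payload": {"moves": [[0,0,0.003,0,0,0],[0,0,0.003,0,0,0],[0,0,0.003,0,0,0],[0,0,0.003,0,0,0],[0,0,-0.1,0,0,0],[0,0,-0.25,0,0,0],[0,0,-0.45,0,0,0],[0,0,-0.5,0,0,0],[0,0,-0.5,0,0,0],[0,0,-0.5,0,0,0]], "grip": 0.72}}

```text
time_s: 31.95
position: [0.5833, -0.2192, 0.1635]
tcp_rot: [[0.996, 0.089, -0.001], [0.089, -0.996, 0.001], [-0.001, -0.001, -1.0]]
force: [-0.2, 0.1, -1.2]
opening: 0.72
grasp_force: 0.0
```

```bash
python3 - <<'E' 2>/dev/null
from rect import *
st,p,d=grab("wrist"); X=cloud("wrist",d,st); X[d<=0]=np.nan; print(st["position"])
cv2.imwrite("pics/w6.png",p[:,:,::-1])
for n in ("scene","side"):
  _,p,d=grab(n); X=cloud(n,d); X[d<=0]=np.nan
  if n=="scene": cv2.imwrite("pics/s6.png",cv2.resize(p[120:300,170:330,::-1],None,fx=3.3,fy=3.3))
  for t,x,y in (("bay2",.567,-.05),("bay1",.575,-.134),("bay0",.582,-.219)):
    print(n,t,rect(X,x,y,.05,.06,.075,.5,X[...,0]<.62))
E
python3 go.py .6745 -.2065 .16 5.1
```

```text
[ 0.58329507 -0.21920536  0.1635175 ]
scene bay2 n 306 c 0.5722 -0.0476 size 0.0709 0.0499 ang -0.1 z 0.0671
scene bay1 n 285 c 0.5782 -0.1302 size 0.0706 0.0511 ang 6.9 z 0.0672
scene bay0 n 262 c 0.5850 -0.2176 size 0.0752 0.0497 ang 7.6 z 0.0673
side bay2 n 138 c 0.5567 -0.0536 size 0.0464 0.0452 ang -84.4 z 0.0652
side bay1 n 186 c 0.5641 -0.1362 size 0.0476 0.0469 ang -83.8 z 0.0656
side bay0 n 255 c 0.5836 -0.2234 size 0.0709 0.0474 ang 3.2 z 0.0654
row [0.37, -0.0168, 0.0068, -0.0017, 0.0023, -0.0001] steps 1.9/0.0
```

View pics/s6.png

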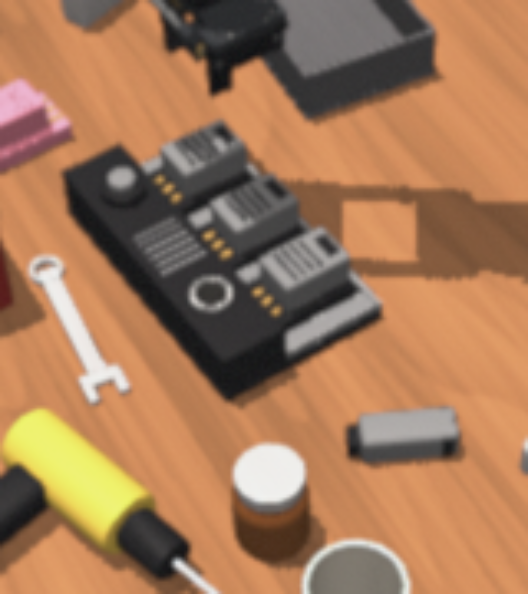

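All three packs sit in their bays with brass towards the deck: button (122,180), disc (211,293) in the crop. Now the button.

```bash
python3 - <<'E' 2>/dev/null
from h import *
f=np.load("/tmp/w3.npz"); X=f["X"]
m=(np.hypot(X[...,0]-.6745,X[...,1]+.2065)<.03)&(X[...,2]>.074)&(X[...,2]<.1); Q=X[m]; h=np.percentile(Q[:,2],[10,50,90,98]); print(h,len(Q))
T=Q[Q[:,2]>h[1]-.002]; print(T.mean(0),cv2.minEnclosingCircle(T[:,:2].astype(np.float32)))
E
python3 go.py .6745 -.2065 .11 5.1
```

```text
[0.07816503 0.08202296 0.08327213 0.08385758] 371
[ 0.67241679 -0.20500612  0.08221152] ((0.6729989647865295, -0.2052653729915619), 0.012854951433837414)
row [0.3707, -0.0163, 0.2068, -0.0017, 0.0023, -0.0001] steps 2.1/0.0
```

{"api": "send_rows", "payload": {"moves": [[0.365,-0.021,0,0,0,0],[0.365,-0.021,0,0,0,0],[0.365,-0.021,0,0,0,0],[0.365,-0.021,0.1,0,0,0],[0.365,-0.021,0.2,0,0,0],[0.365,-0.021,0.24,0,0,0],[0.365,-0.021,0.27,0,0,0],[0.365,-0.021,0.27,0,0,0],[0.365,-0.021,0.27,0,0,0],[0.365,-0.021,0.27,0,0,0]], "grip": 0}}

```text
time_s: 33.1
position: [0.6753, -0.2068, 0.0982]
tcp_rot: [[0.996, 0.089, 0.002], [0.089, -0.996, -0.001], [0.002, 0.001, -1.0]]
force: [0.7, 0.6, 0.8]
opening: 0.012
grasp_force: 0.0
```

{"api": "send_rows", "payload": {"moves": [[0,0,0,0,0,0],[0,0,0.02,0,0,0],[0,0,0.03,0,0,0],[0,0,0.04,0,0,0],[0,0,0.046,0,0,0],[0,0,0.046,0,0,0],[0,0,0.046,0,0,0]]}}

```text
time_s: 33.8
position: [0.6745, -0.2063, 0.0852]
tcp_rot: [[0.996, 0.089, -0.0], [0.089, -0.996, -0.0], [-0.0, 0.0, -1.0]]
force: [-0.4, 0.7, -0.7]
opening: 0.003
grasp_force: 0.0
```

No contact yet. Continue in small steps.

{"api": "send_rows", "payload": {"moves": [[0,0,0.008,0,0,0],[0,0,0.016,0,0,0],[0,0,0.024,0,0,0],[0,0,0.03,0,0,0],[0,0,0.03,0,0,0],[0,0,0.03,0,0,0]]}}

```text
time_s: 34.4
position: [0.6748, -0.2064, 0.0782]
tcp_rot: [[0.996, 0.089, 0.001], [0.089, -0.996, -0.0], [0.001, 0.0, -1.0]]
force: [-0.6, 0.3, 2.5]
opening: 0.003
grasp_force: 1.5
```

{"api": "send_rows", "payload": {"moves": [[0,0,0.008,0,0,0],[0,0,0.014,0,0,0],[0,0,0.018,0,0,0],[0,0,0.022,0,0,0],[0,0,0.022,0,0,0],[0,0,0.022,0,0,0],[0,0,0.022,0,0,0]]}}

```text
time_s: 35.1
position: [0.6749, -0.2065, 0.0762]
tcp_rot: [[0.996, 0.089, 0.001], [0.089, -0.996, -0.001], [0.001, 0.001, -1.0]]
force: [-4.2, 1.9, 18.0]
opening: 0.005
grasp_force: 9.1
```

Button bottomed out (18 N at z .076). Lift and go for the stick.

{"api": "send_rows", "payload": {"moves": [[0,0,-0.1,0,0,0],[0,0,-0.3,0,0,0],[0,0,-0.45,0,0,0],[-0.25,-0.9,-0.45,0,0,0.33],[-0.25,-0.9,-0.45,0,0,0.33],[-0.25,-0.9,-0.45,0,0,0.33],[-0.25,-0.9,-0.45,0,0,0.33],[-0.25,-0.9,-0.45,0,0,0.33],[-0.25,-0.9,-0.45,0,0,0.33],[-0.25,-0.9,-0.45,0,0,0.33],[-0.25,-0.9,-0.45,0,0,0.33]], "grip": 1}}

```text
time_s: 36.2
position: [0.593, 0.0113, 0.1846]
tcp_rot: [[0.909, -0.417, 0.001], [-0.417, -0.909, -0.001], [0.001, 0.0, -1.0]]
force: [-0.2, -0.6, 0.4]
opening: 0.928
grasp_force: 0.0
```

```bash
python3 - <<'E' 2>/dev/null
from rect import *
_,p,d=grab("scene"); X=cloud("scene",d); X[d<=0]=np.nan
print("scene stick",rect(X,.579,.13,.09,.024,.042))
for t,x,y in (("bay2",.567,-.05),("bay1",.575,-.134),("bay0",.582,-.219)): print(t,rect(X,x,y,.05,.06,.075,.5,X[...,0]<.62))
st,p,d=grab("wrist"); X=cloud("wrist",d,st); X[d<=0]=np.nan
print("wrist stick",rect(X,.579,.13,.08,.024,.042))
E
python3 go.py .5785 .131 .013 -24.4
```

```text
scene stick n 337 c 0.5789 0.1320 size 0.0936 0.0389 ang -25.2 z 0.0322
bay2 n 223 c 0.5745 -0.0484 size 0.0720 0.0504 ang 7.9 z 0.0663
bay1 n 218 c 0.5788 -0.1310 size 0.0715 0.0538 ang 6.1 z 0.0669
bay0 n 257 c 0.5844 -0.2181 size 0.0717 0.0519 ang 5.4 z 0.0672
wrist stick n 907 c 0.5959 0.1232 size 0.0550 0.0334 ang -24.4 z 0.0318
row [-0.2538, -0.4124, 0.6861, 0.0001, -0.0003, -0.0034] steps 4.2/0.0
```

{"api": "send_rows", "payload": {"moves": [[-0.257,-0.416,0,0,0,-0.003],[-0.257,-0.416,0.1,0,0,-0.003],[-0.257,-0.416,0.2,0,0,-0.003],[-0.257,-0.416,0.35,0,0,-0.003],[-0.257,-0.416,0.48,0,0,-0.003],[-0.257,-0.416,0.57,0,0,-0.003],[-0.257,-0.416,0.63,0,0,-0.003],[-0.257,-0.416,0.67,0,0,-0.003],[-0.257,-0.416,0.686,0,0,-0.003],[-0.257,-0.416,0.686,0,0,-0.003],[-0.257,-0.416,0.686,0,0,-0.003]]}}

```text
time_s: 37.4
position: [0.5781, 0.1334, 0.0143]
tcp_rot: [[0.911, -0.412, 0.002], [-0.412, -0.911, 0.0], [0.002, -0.001, -1.0]]
force: [-0.8, 0.1, 0.3]
opening: 0.999
grasp_force: 0.0
```

{"api": "send_rows", "payload": {"moves": [[0,0,0,0,0,0],[0,0,0,0,0,0],[0,0,0,0,0,0],[0,0,0,0,0,0],[0,0,0,0,0,0],[0,0,0,0,0,0],[0,0,0,0,0,0]], "grip": 0}}

```text
time_s: 38.1
position: [0.5771, 0.1335, 0.0133]
tcp_rot: [[0.911, -0.412, -0.0], [-0.412, -0.911, -0.0], [-0.0, 0.0, -1.0]]
force: [-0.4, -0.7, 1.6]
opening: 0.449
grasp_force: 1.5
```

{"api": "send_rows", "payload": {"moves": [[0,0,-0.1,0,0,0],[0,0,-0.3,0,0,0],[0,0,-0.5,0,0,0],[0,0,-0.7,0,0,0],[0,0,-0.7,0,0,0]]}}

```text
time_s: 38.6
position: [0.5822, 0.1339, 0.1957]
tcp_rot: [[0.911, -0.412, 0.016], [-0.412, -0.911, 0.001], [0.014, -0.007, -1.0]]
force: [1.4, 0.5, -0.8]
opening: 0.39
grasp_force: 30.0
```

```bash
python3 go.py .45 -.07 .19 -24.4; python3 go.py .372 -.357 .19 -24.4
```

```text
row [-0.1463, 0.9613, 0.0139, -0.0045, -0.009, 0.0008] steps 4.9/0.1
row [0.0423, 2.1359, 0.0082, -0.0045, -0.009, 0.0008] steps 10.7/0.1
```

{"api": "send_rows", "payload": {"moves": [[-0.146,0.96,0,0,0,0],[-0.146,0.96,0,0,0,0],[-0.146,0.96,0,0,0,0],[-0.146,0.96,0,0,0,0],[-0.146,0.96,0,0,0,0],[-0.146,0.96,0,0,0,0]]}}

```text
time_s: 39.2
position: [0.4414, -0.0729, 0.1872]
tcp_rot: [[0.909, -0.418, -0.005], [-0.418, -0.909, 0.0], [-0.004, 0.002, -1.0]]
force: [0.9, 1.4, -1.3]
opening: 0.387
grasp_force: 30.0
```

{"api": "send_rows", "payload": {"moves": [[0.1,0.98,0,0,0,0],[0.1,0.98,0,0,0,0],[0.1,0.98,0,0,0,0],[0.1,0.98,0,0,0,0],[0.1,0.98,0,0,0,0],[0.1,0.98,0,0,0,0]]}}

```text
time_s: 39.8
position: [0.3669, -0.3097, 0.188]
tcp_rot: [[0.909, -0.417, 0.002], [-0.417, -0.909, -0.005], [0.004, 0.003, -1.0]]
force: [-0.1, 0.0, -1.7]
opening: 0.388
grasp_force: 30.0
```

```bash
python3 go.py .373 -.357 .19 -24.4; python3 go.py .373 -.357 .024 -24.4
```

```text
row [0.1012, 0.1617, -0.0072, 0.0021, -0.0023, -0.0031] steps 1.0/0.0
row [0.0988, 0.1594, 0.6568, 0.0021, -0.0023, -0.0031] steps 3.4/0.0
```

{"api": "send_rows", "payload": {"moves": [[0.1,0.16,0,0,0,0],[0.1,0.16,0,0,0,0],[0.1,0.16,0.1,0,0,0],[0.1,0.16,0.25,0,0,0],[0.1,0.16,0.4,0,0,0],[0.1,0.16,0.52,0,0,0],[0.1,0.16,0.6,0,0,0],[0.1,0.16,0.64,0,0,0],[0.1,0.16,0.655,0,0,0],[0.1,0.16,0.655,0,0,0],[0.1,0.16,0.655,0,0,0]]}}

```text
time_s: 40.9
position: [0.3734, -0.3482, 0.0269]
tcp_rot: [[0.912, -0.411, -0.001], [-0.411, -0.912, 0.002], [-0.001, -0.001, -1.0]]
force: [-2.5, 4.4, 20.8]
opening: 0.384
grasp_force: 30.0
```

{"api": "send_rows", "payload": {"moves": [[0,0,0,0,0,0],[0,0,0,0,0,0],[0,0,0,0,0,0],[0,0,0,0,0,0],[0,0,-0.1,0,0,0],[0,0,-0.3,0,0,0],[0,0,-0.5,0,0,0],[0,0,-0.7,0,0,0],[0,0,-0.7,0,0,0],[0,0,-0.7,0,0,0]], "grip": 0.7}}

```text
time_s: 41.9
position: [0.3735, -0.3508, 0.2007]
tcp_rot: [[0.911, -0.412, 0.002], [-0.412, -0.911, -0.002], [0.003, 0.002, -1.0]]
force: [-0.6, -0.1, -0.0]
opening: 0.694
grasp_force: 0.0
```

```bash
python3 - <<'E' 2>/dev/null
from rect import *
st=readout.read_state(); print(st["time_s"],st["position"])
for n in ("scene","side"):
    _,p,d=grab(n); X=cloud(n,d); X[d<=0]=np.nan; cv2.imwrite(f"pics/{n}end.png",p[:,:,::-1])
    print(n,"stick",rect(X,.373,-.357,.065,.025,.05)); print(n,"thermo",rect(X,.3768,.3684,.1,.044,.07))
    for t,x,y in (("bay2",.567,-.05),("bay1",.575,-.134),("bay0",.582,-.219)): print(t,rect(X,x,y,.05,.06,.075,.5,X[...,0]<.62))
E
```

```text
41.9 [ 0.37350453 -0.35082528  0.20066188]
scene stick n 238 c 0.3790 -0.3488 size 0.0953 0.0469 ang -25.6 z 0.0364
scene thermo n 557 c 0.3855 0.3694 size 0.1440 0.0341 ang 12.9 z 0.0558
bay2 n 298 c 0.5718 -0.0478 size 0.0727 0.0490 ang 3.5 z 0.0668
bay1 n 291 c 0.5775 -0.1305 size 0.0719 0.0543 ang 8.3 z 0.0670
bay0 n 265 c 0.5854 -0.2181 size 0.0723 0.0515 ang 5.6 z 0.0672
side stick n 298 c 0.3773 -0.3502 size 0.0946 0.0351 ang -24.1 z 0.0369
side thermo n 193 c 0.3927 0.3714 size 0.1105 0.0429 ang 14.9 z 0.0539
bay2 n 251 c 0.5700 -0.0522 size 0.0691 0.0509 ang 5.1 z 0.0657
bay1 n 282 c 0.5749 -0.1349 size 0.0707 0.0489 ang 5.6 z 0.0656
bay0 n 317 c 0.5827 -0.2226 size 0.0702 0.0465 ang 4.6 z 0.0654
```

View pics/sideend.png

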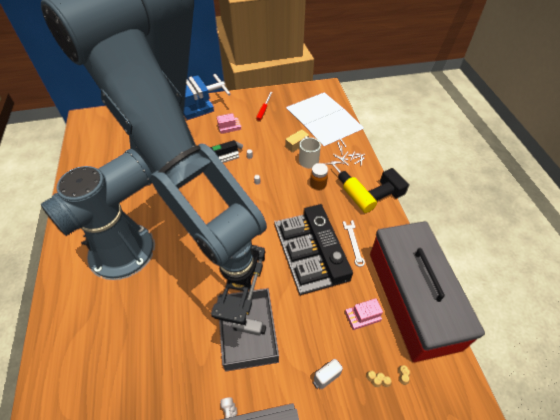

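Final view: the packs are in all three bays (about (290,225), (300,245) and (310,268)), the stick lies in the crate at (250,328), and the thermometer is in its cradle at (225,150). The bystanders are in place.

```bash
python3 -c "
from rig import ticket; print(ticket.hand_in())"
```

```text
the job is handed in; nothing more can be done
None
```

I carried out every step and handed the job in at about 42 s of the 210 s: aimed and cradled the thermometer, seated all three packs, pressed the button fully down, and put the only stick battery present in the crate; the hand-in returned no verdict.

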